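Set the luthier's sine plate on gauge blocks for the next neck heel

ROBOT

A 6-joint arm with a two-finger parallel gripper is mounted at the origin on the work surface. World frame = base frame: x ahead of the robot, y to its left, z up, the work surface at z = 0. Lengths are in mm, angles in rad, forces in N, time in s.
With the tool pointing down it reaches from about 400 to 925 mm from the base axis. Payload 12.5 kg.
Tool frame: the origin (TCP) lies where the fingers leave the gripper's body, on its centre line; the fingertips stand 78 mm ahead of it and the grasp point (between the pads) lies 59 mm ahead of it; z points along the fingers, y is the direction in which the jaws open and shut (so a half turn about z gives the same grasp; the last joint's range is limited). The gripper opens to 95 mm and grips with 3 to 60 N. Pads are 20 mm wide; open, the fingers measure 119 mm over their backs; the gripper's body (75 mm by 180 mm) begins 59 mm behind the grasp point.
Start: joints at [1.005, 0.491, 1.559, -0, 1.092, -0.106], TCP at [277.339, 560.108, 292.261] pointing down, gripper open.
Joint ranges: [-3.1, 3.1], [-0.84, 2.19], [0.05, 2.79], [-1.13, 4.28], [0.06, 2.93], [-2.69, 2.69]. Speed limits (rad/s): [2.22, 2.22, 2.79, 3.14, 3.14, 3.14].

INTERFACE

Orientations are given as [roll, pitch, yaw] about the fixed x, y, z axes, in that order (R = Rz(yaw) Ry(pitch) Rx(roll)).
In Python, from cell import env, viewer, ticket, search_frame gives the robot as it stands.
- The arm moves only by the shell command python3 -m inch 'ROWS'. ROWS is a JSON object of lists of equal length, an entry for each row: "hand": the opening, from 0 (shut) to 1 (fully open); "delta_pos": the shift along the tool's x, y, z in cm, a list of three; "turn": the turn about the tool's z in rad. A call has 1 to 20 rows; each row shifts and turns the commanded pose from where the row before left it, along the tool's axes as they then stand; what a row does not reach is not made up. A row lasts 1/10 s, in which the tool goes at most 50 mm and 8.59 degrees, less where a joint would pass 70% of its speed; a pose out of reach is approached as far as the arm can. A call is refused whole if a number of a shift passes 5 or a number of a turn 0.15, either way. A call with a gripper value outside its range is refused whole. The fingers move at their own pace and stop on an object; the grip force is fixed at half the most. Time passes only in rows, so rows that do not move let the fingers close. It gives the time, the measured TCP pose, the force and the opening at its end, in the units of the state.
- env.state(): the state, without advancing time (a new reading comes with each control period).
- viewer.read_camera(name): name is "scene" or "top" or "wrist"; returns (picture, depth): 420x560x3 uint8, blue, green, red; 420x560 float32, mm along the optical axis (not along the pixel's ray), 0 where there is no reading.
- viewer.get_calibration(name): a dict with "fx", "fy", "cx", "cy" (pixels), "T" (4x4, takes a point from camera to world coordinates). Camera axes: x right, y down, z forward; pixel columns grow to the right and rows downward; lengths in mm; the calibration is good to about 2 mm. A picture is of the moment at which its call begins: read the wrist's pose just before it. get_calibration takes no time and is no camera call; for the wrist camera it gives the pose at the moment of the call.
- ticket.job_done(): hands the job in, once; it reports no verdict.
Trained networks look in the newest picture that a camera, given by its name, has taken for a name from the list of things; names that differ only in an ending like _2 or _b are one class to them, and where a whole thing is asked for, a point or a joint stands for the part that bears it (a point fixed in the world has none). Each returns a list of dicts, best first, with "p" (0 to 1); they miss things now and then, are a little off and sometimes report something else, mostly with a low value. They report only what shows in the picture. A call takes as long as a camera call.
- search_frame(camera, label): "centre" ([column, row] in pixels, amid what is visible of it).
The state is a dict: "t": time; "joints": joint angles; "qvel": joint speeds; "tau": joint torques, N m; "eef_pos": TCP position; "tcp_rot": TCP orientation; "ft_force": force on the tool from outside, world axes, zero at the start; "moment": the same for the moment, N m; "opening": opening from 0.0 (shut) to 1.0 (fully open).
Only numpy, scipy, OpenCV 4.12 (cv2) and the standard library are available. Lean on these libraries where they do the work, as an engineer would, in place of code of your own. Each camera call takes 0.05 s, during which the arm holds its last target.

TASK

Change the sine plate over for the next neck heel: first lay the finished dark heel in the wooden tray, then swing the plate up by its side lever until the last notch holds it by itself, and stack all the gauge blocks laid out on the green felt squarely on the bright pad of the base. Then keep the red button pressed to let the plate down until its roller rests on the stack, and lay the pale heel blank flat on the sloping plate, lengthways down the slope with its end up against the stop. Leave the other things on the bench where they are.

Things in the scene. Friction and masses are not known exactly. Their poses are not given: they have to be found in the camera images.
- sine: fixed dark steel base of the sine plate, 110 x 220 x 40 mm high; origin at the centre of its underside, y along its length to the hinge end, z up. Hinge axis along x at y = +85, z = 52; cheeks beside it to z = 64. The plate covers it. By the hinge, on the -x side, stands the release button's grey housing (34 x 34 x 36 mm); on the +x side the plate's lift lever sticks out
- plate (a joint): tilt of the aluminium plate (90 wide, 16 thick, 8 to 185 mm from the hinge axis, towards the base's -y), rad: 0 = down (top face 76 mm above the bench), grows as the free end rises, 1.32 = end. A spring pawl clicks over by itself and holds it at 0.73, 0.98 and 1.22 (70 degrees, last notch). 0.75 kg, damped: sinks in 2 to 4 s when released. On a stack of height H it reads asin(H/150 mm)
- lever_grip (a point): middle of the lift lever's round orange grip: 18 mm diameter, 82 mm long, parallel to the hinge axis, centre 53 mm out from the plate's +x edge; turns with the plate, 165 mm from the hinge axis along it and 16 mm square to it (68 mm above the bench when down). 5 to 8 N lift it
- plate_stop (a point): middle of the foot of the stop, on the plate's upper face: a steel bar 14 mm thick, 10 mm high across the hinge end. Axes turn with the plate: x along the hinge axis, -y up the slope (free edge at y = -163 mm), z square to the face; sides at x = +-45 mm. It lies 22 mm from the hinge axis along the plate, 24 mm above it
- roller (a point): centre of the roller under the plate: 24 mm diameter, 86 mm long, parallel to the hinge axis, 150 mm from it; its lowest line is what rests on the blocks
- pad (a point): centre of the bright ground pad (36 mm square, flush with the base top, 40 mm above the bench) on which the gauge blocks are to be stacked; 142 mm from the hinge axis along -y of the base. With the plate at the last notch nothing is above it, nor within 65 mm of its centre
- release (a joint): travel of the release button, m: 0 = up, 0.007 = fully down; pressing it draws the pawl out. It springs back; about 3 N to start and 6 to 9 N fully down. It must stay down while the plate sinks, or the pawl catches the next notch
- button_top (a point): centre of the top of the red round release button, 22 mm diameter, 47 mm above the bench when up; its housing's top is at 36 mm. It is pressed straight down
- block_a: steel gauge block, 32 x 32 mm, 20 mm thick, 0.16 kg, lying flat on the green felt (a fixed mat 215 x 215 mm, 3 mm thick); origin at the centre of its underside, z up. Three or all of the four blocks are laid out
- block_b: steel gauge block, 32 x 32 mm, 16 mm thick, 0.13 kg; origin at the centre of its underside
- block_c: steel gauge block, 32 x 32 mm, 12 mm thick, 0.10 kg; origin at the centre of its underside
- block_d: steel gauge block, 32 x 32 mm, 10 mm thick, 0.08 kg; origin at the centre of its underside
- heel_blank: pale wooden heel blank, a plain block 80 x 34 x 26 mm high, 50 g, lying on the bench; x along its length, origin at the centre of its underside
- blank_centre (a point): centre of the heel blank, 13 mm above its underside
- heel_done: finished dark wooden heel, 78 x 34 x 26 mm high, 45 g, one end rounded (+x), lying on the plate at the start; x along its length, origin at the centre of its underside
- done_centre (a point): centre of the finished heel, 13 mm above its underside
- tray_in (a point): centre of the inner floor, 6 mm above the bench, of a shallow open wooden tray, fixed, outside 116 (along x) x 166 (along y) x 24 mm high, walls and floor 6 mm thick
- cutters: side cutters with yellow handles, about 130 mm long: leave alone
- cork_sander: cork sanding block, 100 x 55 x 30 mm: leave alone
- mug: white mug, 76 mm across, 85 mm high: leave alone
- glue: white glue bottle, 52 mm across, 130 mm high: leave alone
- fret_tin: low brass tin, 52 mm across, 30 mm high: leave alone
- pencil: red pencil, 150 mm long: leave alone
- bar_clamp: small black and red bar clamp, 150 mm long, lying: leave alone

How it is judged (in metres and radians):
On the way, in this order (a step that is already met when the one before it is completed fails the run):
1. the finished heel lies in the tray, with the plate still down (x of done_centre in the frame of tray_in between -0.045 and 0.045 m and y of done_centre in the frame of tray_in between -0.07 and 0.07 m and z of done_centre in the frame of tray_in between 0 and 0.026 m and linear speed of heel_done below 0.03 m/s and value of joint plate below 0.15 rad), for 0.2 s.
2. the plate hangs in the last notch by itself, with nothing in the robot's fingers (value of joint plate above 1.14 rad and velocity of joint plate between -0.05 and 0.05 rad/s and contact force between the fingers and anything else below 0.3 N), for 0.3 s.
3. all the gauge blocks stand stacked on the pad under the raised plate, let go (horizontal distance between each of block_a, block_b, block_c, block_d and pad below 0.008 m and z of each of block_a, block_b, block_c, block_d in the frame of pad above -0.003 m and angle between each of block_a, block_b, block_c, block_d's own z axis and vertical below 0.08 rad and value of joint plate above 1.14 rad and contact force between the fingers and anything else below 0.3 N), for 0.3 s.
4. the plate has been let down and its roller rests on the stack (horizontal distance between each of block_a, block_b, block_c, block_d and pad below 0.008 m and z of each of block_a, block_b, block_c, block_d in the frame of pad above -0.003 m and angle between each of block_a, block_b, block_c, block_d's own z axis and vertical below 0.08 rad and (z of roller in the frame of block_a between 0.0285 and 0.0345 m or z of roller in the frame of block_b between 0.0245 and 0.0305 m or z of roller in the frame of block_c between 0.0205 and 0.0265 m or z of roller in the frame of block_d between 0.0185 and 0.0245 m) and velocity of joint plate between -0.05 and 0.05 rad/s and value of joint plate below 0.45 rad), for 0.3 s.
At the end, for the whole second after the job is handed in: All gauge blocks laid out stand flat in one stack on the pad, centred within 8 mm; the roller rests on the top one (3 mm), button up; the blank lies still and flat on the plate, end within 6 mm of the stop, along the slope within 7 degrees, not overhanging; the finished heel is in the tray (all of step 4 and x of done_centre in the frame of tray_in between -0.045 and 0.045 m and y of done_centre in the frame of tray_in between -0.07 and 0.07 m and z of done_centre in the frame of tray_in between 0 and 0.026 m and y of blank_centre in the frame of plate_stop between -0.046 and -0.034 m and x of blank_centre in the frame of plate_stop between -0.028 and 0.028 m and z of blank_centre in the frame of plate_stop between 0.008 and 0.019 m and angle between the x axis of heel_blank and the y axis of plate_stop, either way round below 0.12 rad and linear speed of heel_blank below 0.02 m/s and value of joint release below 0.002 m); the robot touches nothing.
It fails at once if another thing on the bench pushed more than 3 cm aside (distance of any of cutters, cork_sander, mug, glue, fret_tin, pencil, bar_clamp from where it was at the start of the episode above 0.03 m).
Of block_a, block_b, block_c, block_d only 3 to 4 are there at a start; the rules pass over those that are not, and their reading is None.
At some moment in a run one of heel_blank, heel_done may be knocked a few centimetres aside while the robot is not near it.
Once in a run the grip may slacken for a moment while it holds something.
It also fails if it takes over 208 s, if anything falls off the work surface, if the arm or the gripper's body presses on something with over 40 N, if the wrist force passes 120 N, or if a joint passes its speed limit or range.

## Working session

There is one attempt and no reset: what is moved stays moved. The work goes in short steps, Python scripts to look and compute and a shell command to move; the robot and the scene stay as the last step left them, time stands still between calls to the robot, and variables do not carry over. Pictures are saved under pics/ and viewed, and the job is handed in when it is done.

```bash
ls; mkdir -p pics
cat > h.py <<'E'
import numpy as np, cv2, json
from cell import env, viewer, ticket, search_frame
def snap(cam,name):
    T=viewer.get_calibration(cam); im,d=viewer.read_camera(cam)
    cv2.imwrite('pics/%s.png'%name,im); np.savez('/tmp/%s.npz'%name,im=im,d=d,T=T['T'],k=[T['fx'],T['fy'],T['cx'],T['cy']])
    return im,d,T
def cloud(d,T):
    v,u=np.mgrid[:d.shape[0],:d.shape[1]]
    P=np.stack([(u-T['cx'])/T['fx']*d,(v-T['cy'])/T['fy']*d,d],-1)
    T4=np.array(T['T']); W=P@T4[:3,:3].T+T4[:3,3]; W[d<=0]=np.nan
    return W
def ray(u,v,T,z):
    T4=np.array(T['T']); r=T4[:3,:3]@np.array([(u-T['cx'])/T['fx'],(v-T['cy'])/T['fy'],1]); o=T4[:3,3]
    return o+r*(z-o[2])/r[2]
def proj(p,T):
    T4=np.array(T['T']); c=T4[:3,:3].T@(np.array(p)-T4[:3,3]); return T['fx']*c[0]/c[2]+T['cx'],T['fy']*c[1]/c[2]+T['cy']
E
python3 - <<'E'
from h import *
print(env.state())
for c in ['scene','top','wrist']:
    im,d,T=snap(c,c+'0'); print(c,np.round(T['T'],3).tolist(),T['fx'],T['cx'],T['cy'])
E
```

```text
pics
{'t': 0.0, 'joints': array([ 1.00540375e+00,  4.91564712e-01,  1.55947706e+00, -1.16700331e-05,
        1.09175393e+00, -1.05617914e-01]), 'qvel': array([-7.30980835e-05,  4.01423913e-04,  3.32294318e-05, -2.08669380e-04,
        2.19712979e-04, -2.18666027e-04]), 'tau': array([-9.77746276e-04, -6.12634706e+01, -2.58184916e+01,  6.91784034e-02,
        4.81453200e-02, -1.17240029e-04]), 'eef_pos': array([277.23606751, 559.94700517, 291.64900442]), 'tcp_rot': array([-3.14039522e+00, -1.16534809e-04,  2.68182331e+00]), 'ft_force': array([ 1.18481496,  0.25550497, -0.58626936]), 'moment': array([ 0.00706015, -0.02118709, -0.01193828]), 'opening': 1.0004624215499702}
scene [[-0.31, 0.646, -0.698, 1494.087], [0.951, 0.227, -0.212, 295.218], [0.022, -0.729, -0.684, 973.58], [0.0, 0.0, 0.0, 1.0]] 443.29182082167665 280.2740121329224 214.80948057861247
top [[0.002, -0.982, 0.191, 444.358], [-1.0, -0.002, -0.001, 12.266], [0.002, -0.191, -0.982, 916.897], [0.0, 0.0, 0.0, 1.0]] 386.1037553333415 288.6995673695969 209.1398660152705
wrist [[0.444, 0.863, 0.241, 210.264], [0.896, -0.427, -0.12, 593.81], [-0.001, 0.269, -0.963, 384.077], [0.0, 0.0, 0.0, 1.0]] 321.7033214683294 277.48339033702007 208.18177273997176
```

View pics/scene0.png

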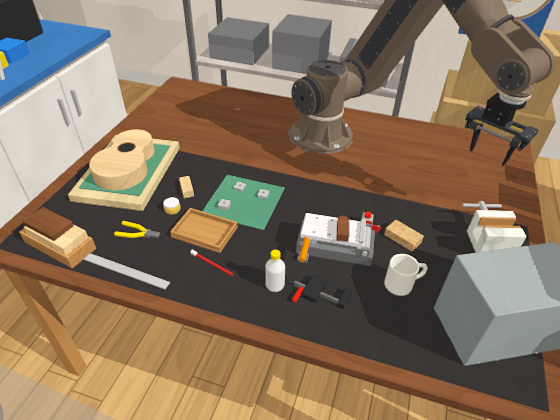

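View pics/top0.png

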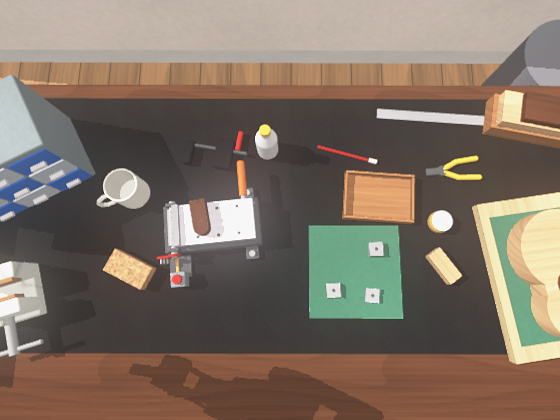

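View pics/wrist0.png

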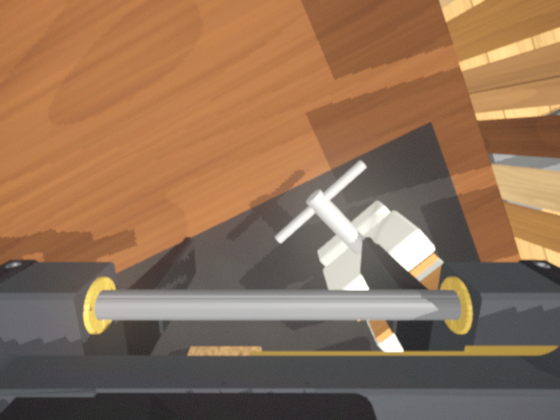

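The scene and top views show the sine plate with the dark heel on it (top ~200,217), the button at (177,279), the orange grip at (241,178) and the tray at (379,197). Three blocks lie on the felt at (376,249), (333,290) and (372,296), and the pale blank is at (444,266).

Run:
```python
from h import *
im,d,T=snap('top','top1'); W=cloud(d,T)
for l in ['heel_done','heel_blank','block_a','tray_in','button_top','lever_grip','sine','plate','cork_sander','mug','fret_tin','pad']:
    for r in search_frame('top',l)[:4]:
        u,v=map(int,np.round(r['centre'])); print(l,round(r['p'],2),u,v,np.round(W[v,u],0))
# crops
big=cv2.resize(im[150:310,90:290],None,fx=4,fy=4,interpolation=cv2.INTER_CUBIC); cv2.imwrite('pics/sinecrop.png',big[:600])
def box(name,m):
    P=W[m]; P=P[~np.isnan(P[:,0])]; r=cv2.minAreaRect(P[:,:2].astype(np.float32)); print(name,len(P),r,np.round(np.median(P,0),1))
# clusters at height ranges
Z=W[...,2]
for (nm,u0,u1,v0,v1,z0,z1) in [('a1',362,392,235,262,8,30),('a2',320,347,277,303,8,30),('a3',358,386,283,309,8,30),('blank',422,465,243,288,18,35),('done',184,216,192,240,92,115),('tray',338,420,165,228,17,40),('plate',160,262,190,256,70,82),('btn',165,192,268,292,40,60),('grip',232,250,158,198,50,90),('hous',165,195,255,292,28,40)]:
    m=np.zeros(Z.shape,bool); m[v0:v1,u0:u1]=(Z[v0:v1,u0:u1]>z0)&(Z[v0:v1,u0:u1]<z1); box(nm,m)
```

```text
heel_done 0.71 200 217 [586. 201. 102.]
heel_done 0.61 376 249 [ 526. -192.   18.]
heel_done 0.21 454 171 [ 719. -396.    3.]
heel_blank 0.67 218 222 [nan nan nan]
heel_blank 0.6 439 268 [ 482. -333.   26.]
block_a 0.66 374 294 [ 423. -185.   12.]
block_a 0.65 332 292 [428. -88.  15.]
block_a 0.56 129 268 [480. 373.  30.]
block_a 0.46 375 251 [ 521. -189.   20.]
tray_in 0.75 178 277 [460. 256.  46.]
tray_in 0.64 377 197 [ 652. -202.    7.]
button_top 0.71 178 280 [453. 255.  49.]
button_top 0.65 219 223 [577. 165.  75.]
lever_grip 0.75 220 221 [581. 162.  77.]
lever_grip 0.43 177 278 [458. 258.  47.]
lever_grip 0.35 202 217 [585. 196. 105.]
sine 0.81 216 232 [557. 171.  75.]
sine 0.61 380 198 [ 650. -210.    6.]
plate 0.78 217 224 [575. 169.  77.]
plate 0.62 376 250 [ 523. -191.   23.]
plate 0.41 371 296 [ 419. -177.   15.]
plate 0.27 377 196 [ 655. -203.    7.]
cork_sander 0.7 131 269 [478. 368.  30.]
mug 0.75 199 217 [585. 203. 104.]
mug 0.72 123 188 [674. 414.   5.]
fret_tin 0.84 441 222 [ 587. -343.   32.]
fret_tin 0.52 198 215 [590. 205. 102.]
pad 0.72 215 228 [566. 173.  77.]
a
[... 610 characters left out ...]
203125), 11.888239860534668) [587.3 202.9 102.2]
tray 669 ((651.3104248046875, -203.70709228515625), (167.1857452392578, 117.02645874023438), 86.03704071044922) [ 653.2 -208.2   23.5]
plate 2549 ((590.0587158203125, 177.17453002929688), (111.1048583984375, 174.7788848876953), 6.069620609283447) [578.7 155.   76.3]
btn 84 ((456.7464294433594, 260.1253662109375), (20.24504852294922, 24.164167404174805), 72.52657318115234) [455.6 259.8  46.6]
grip 284 ((677.9022827148438, 118.98003387451172), (84.42935943603516, 17.781021118164062), 6.16328239440918) [677.2 118.1  75.4]
hous 160 ((470.75634765625, 264.30963134765625), (68.98641967773438, 35.599853515625), 14.576919555664062) [455.8 255.7  35.9]
```

View pics/sinecrop.png

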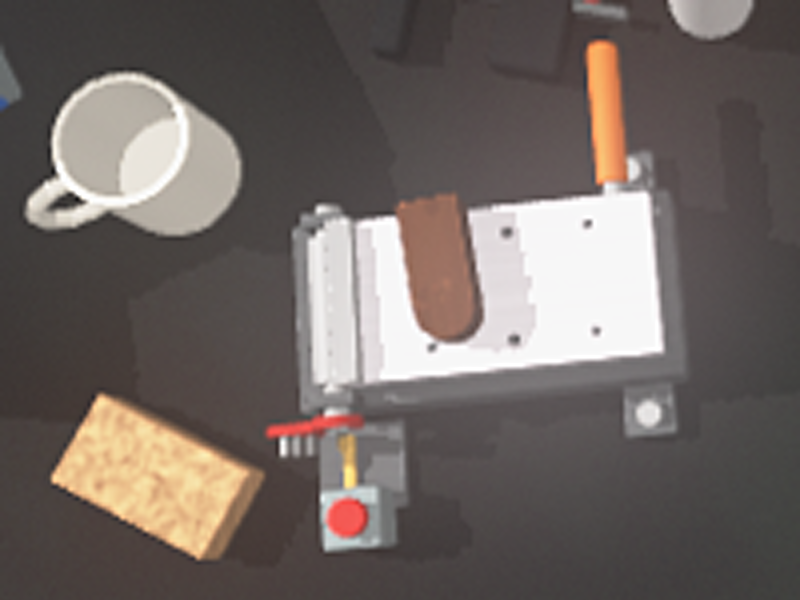

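```bash
cat >> h.py <<'E'
def go(x,y,z,yawdeg=None):
    """needed turn (tool z, rad) first, then tool-axis shift in cm (after the turn)"""
    s=env.state(); p=np.array(s['eef_pos']); yaw=s['tcp_rot'][2]
    ty=yaw if yawdeg is None else np.radians(yawdeg)
    dy=(ty-yaw+np.pi)%(2*np.pi)-np.pi
    if abs(dy)>np.pi/2: dy-=np.sign(dy)*np.pi
    yw=yaw+dy; D=np.array([x,y,z])-p
    tx=np.array([np.cos(yw),np.sin(yw),0]); tyv=np.array([np.sin(yw),-np.cos(yw),0])
    print('t',round(s['t'],1),'pos',np.round(p,1),'turn',round(-dy,3),'shift cm',np.round([D@tx/10,D@tyv/10,-D[2]/10],2),'j6->',round(s['joints'][5]-dy,2),'F',np.round(s['ft_force'],1),'open',round(s['opening'],3))
E
python3 - <<'E'
from h import *
go(586.5,204,250,191.9)
im,d,T=snap('top','t2');W=cloud(d,T)
m=np.zeros(d.shape,bool);m[120:162,250:285]=W[120:162,250:285,2]>25
P=W[m];print('glue',P.min(0),P.max(0))
m=np.zeros(d.shape,bool);m[120:175,180:250]=W[120:175,180:250,2]>12
P=W[m];print('clamp',P.min(0),P.max(0))
E
```

```text
t 0.8 pos [277.3 560.1 292.3] turn -0.667 shift cm [-22.91 -41.22   4.23] j6-> -0.77 F [-0.1  0.2  0.9] open 1.002
glue [746.19036663  38.94091287  25.02920245] [793.60823442  89.67312398 133.8313345 ]
clamp [688.21605536 112.50872523  12.02778128] [813.98428173 270.66828331  80.89726892]
```

```bash
python3 -m inch '{"hand":[1,1,1,1,1,0.6,0.6,0.6,0.6,0.6,0.6,0.6,0.6,0.6,0.6,0.6,0.6,0.6],"delta_pos":[[0,0,0],[0,0,0],[0,0,0],[0,0,0],[0,0,0],[-1.91,-3.435,0.35],[-1.91,-3.435,0.35],[-1.91,-3.435,0.35],[-1.91,-3.435,0.35],[-1.91,-3.435,0.35],[-1.91,-3.435,0.35],[-1.91,-3.435,0.35],[-1.91,-3.435,0.35],[-1.91,-3.435,0.35],[-1.91,-3.435,0.35],[-1.91,-3.435,0.35],[-1.91,-3.435,0.35],[0,0,0]],"turn":[-0.1334,-0.1334,-0.1334,-0.1334,-0.1334,0,0,0,0,0,0,0,0,0,0,0,0,0]}'
python3 - <<'E'
from h import *
im,d,T=snap('wrist','w1')
go(586.5,204,158,191.9)
W=cloud(d,T); m=(W[...,2]>93)&(W[...,2]<112)&(np.hypot(W[...,0]-586,W[...,1]-204)<60)
print(m.sum())
if m.sum()>20: print(cv2.minAreaRect(W[m][:,:2].astype(np.float32)))
im,d,T=snap('top','t3')
E
```

```text
t: 2.65
eef_pos: [588.9, 200.5, 249.6]
tcp_rot: [-3.141, 0.0, -2.938]
ft_force: [0.2, 0.5, -0.9]
opening: 0.602
t 2.7 pos [587.5 202.1 249.7] turn -0.004 shift cm [0.06 0.2  9.17] j6-> -1.55 F [0.1 0.1 0. ] open 0.599
3968
((586.1781005859375, 204.72044372558594), (77.8935317993164, 33.92970275878906), 12.27985668182373)
```

View pics/w1.png

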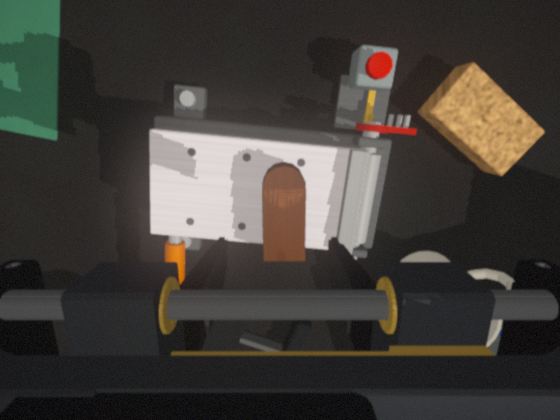

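The wrist view shows the heel at about (284,213), square to the jaws, and the cloud agrees with the top view. I'll descend and grip it.

```bash
python3 - <<'E'
from h import *
z=np.load('/tmp/w1.npz'); T=dict(T=z['T'],fx=z['k'][0],fy=z['k'][1],cx=z['k'][2],cy=z['k'][3]); W=cloud(z['d'],T); d=z['d']
def box(n,u0,u1,v0,v1,z0,z1):
    S=W[v0:v1,u0:u1]; m=(S[...,2]>z0)&(S[...,2]<z1); P=S[m]; print(n,len(P),cv2.minAreaRect(P[:,:2].astype(np.float32)),np.round(P.mean(0),1))
box('btn',360,396,48,82,42,60)
box('plate',140,350,115,262,73,80)
box('hous',345,400,40,95,32,40)
E
python3 -m inch '{"hand":[0.6,0.6,0.6,0.6,0.6,0.6,0.6,0.6,0.6,0.6,0.3,0.3,0.3,0.3,0.3],"delta_pos":[[0.05,0.25,0],[0,0,1.5],[0,0,1.5],[0,0,1.5],[0,0,1.5],[0,0,1],[0,0,1],[0,0,0.7],[0,0,0.5],[0,0,0],[0,0,0],[0,0,0],[0,0,0],[0,0,0],[0,0,0]],"turn":[0,0,0,0,0,0,0,0,0,0,0,0,0,0,0]}'
```

```text
btn 564 ((455.5905456542969, 261.3832702636719), (20.9193172454834, 20.9239559173584), 83.45344543457031) [455.7 261.   46.6]
plate 16775 ((593.3165893554688, 172.72283935546875), (116.21267700195312, 163.3896026611328), 6.264201641082764) [577.9 162.4  76. ]
hous 999 ((455.2297058105469, 261.56207275390625), (34.3127326965332, 34.393375396728516), 6.490562915802002) [456.7 259.4  35.5]
t: 4.25
eef_pos: [585.6, 206.2, 158.6]
tcp_rot: [3.142, 0.001, -2.934]
ft_force: [-0.6, -0.1, 2.6]
opening: 0.357
```

```bash
python3 -m inch '{"hand":[0.1,0.1,0.1,0.1,0.1,0.1,0.1],"delta_pos":[[0,0,-1],[0,0,-1.5],[0,0,-1.5],[0,0,-1.5],[0,0,-1.5],[0,0,0],[0,0,0]],"turn":[0,0,0,0,0,0,0]}'
python3 - <<'E'
from h import *
go(651,-204,225,177)
E
```

```text
t: 4.95
eef_pos: [585.3, 206.2, 228.4]
tcp_rot: [3.141, 0.0, -2.934]
ft_force: [0.1, 0.1, 0.1]
opening: 0.353
t 5.0 pos [585.3 206.2 228.4] turn 0.26 shift cm [ -8.71 -40.62   0.34] j6-> -1.29 F [0.1 0.1 0.1] open 0.353
```

```bash
python3 -m inch '{"hand":[0.1,0.1,0.1,0.1,0.1,0.1,0.1,0.1,0.1,0.1,0.1,0.1,0.1,0.1,0.1,0.1,0.1,0.1],"delta_pos":[[0,0,0],[0,0,0],[-0.62,-2.9,0],[-0.62,-2.9,0],[-0.62,-2.9,0],[-0.62,-2.9,0],[-0.62,-2.9,0],[-0.62,-2.9,0],[-0.62,-2.9,0],[-0.62,-2.9,0],[-0.62,-2.9,0],[-0.62,-2.9,0],[-0.62,-2.9,0],[-0.62,-2.9,0],[-0.62,-2.9,0],[-0.62,-2.9,0],[0,0,0],[0,0,0]],"turn":[0.13,0.13,0,0,0,0,0,0,0,0,0,0,0,0,0,0,0,0]}'
python3 - <<'E'
from h import *
im,d,T=snap('wrist','w2')
go(651,-204,90,177)
E
```

```text
t: 6.75
eef_pos: [650.3, -204.1, 227.0]
tcp_rot: [3.141, -0.002, 3.088]
ft_force: [-0.2, 0.3, -1.2]
opening: 0.357
t 6.8 pos [ 650.4 -203.3  227.3] turn -0.001 shift cm [-0.07 -0.06 13.73] j6-> -1.92 F [ 0.5 -0.1 -0.6] open 0.356
```

View pics/w2.png

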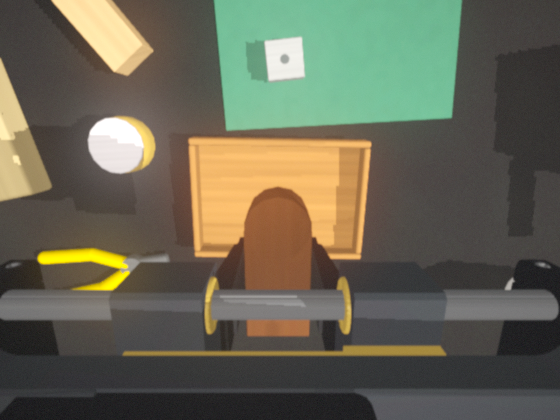

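The heel is held over the tray, with its rounded end at (278,190) and the tray spanning (190-368, 138-258). I'll lower it and let go.

```bash
python3 -m inch '{"hand":[0.1,0.1,0.1,0.1,0.1,0.1,0.1,0.1,0.1,0.1,0.1,0.1,0.1,0.5,0.5,0.5,0.5],"delta_pos":[[0,0,1.5],[0,0,1.5],[0,0,1.5],[0,0,1.5],[0,0,1.5],[0,0,1.5],[0,0,1.5],[0,0,1],[0,0,0.8],[0,0,0.7],[0,0,0.5],[0,0,0.2],[0,0,0],[0,0,0],[0,0,0],[0,0,0],[0,0,0]],"turn":[0,0,0,0,0,0,0,0,0,0,0,0,0,0,0,0,0]}'
python3 -m inch '{"hand":[0.5,0.5,0.5,0.5,0.5,0.5,0.5,0.5,0.5,0.5],"delta_pos":[[0,0,-1],[0,0,-1.5],[0,0,-1.5],[0,0,-2],[0,0,-2],[0,0,-2],[0,0,-2],[0,0,-2],[0,0,0],[0,0,0]],"turn":[0,0,0,0,0,0,0,0,0,0]}'
python3 - <<'E'
from h import *
im,d,T=snap('wrist','w3')
W=cloud(d,T); m=(W[...,2]>27)&(W[...,2]<40)&(np.hypot(W[...,0]-651,W[...,1]+204)<60)
print(m.sum(), cv2.minAreaRect(W[m][:,:2].astype(np.float32)))
go(672,118,230,96.2)
im,d,T=snap('scene','s2')
E
```

```text
t: 8.5
eef_pos: [650.8, -203.8, 91.5]
tcp_rot: [-3.142, 0.0, 3.089]
ft_force: [-0.1, 0.4, 0.5]
opening: 0.499
t: 9.5
eef_pos: [650.6, -203.7, 232.0]
tcp_rot: [-3.141, 0.001, 3.089]
ft_force: [-0.2, -0.3, -0.9]
opening: 0.502
2766 ((651.3467407226562, -203.6713104248047), (34.02718734741211, 78.1677474975586), 86.93656158447266)
t 9.6 pos [ 650.4 -203.7  231.1] turn 1.41 shift cm [31.75  5.62  0.11] j6-> -0.51 F [ 0.2  0.  -0.8] open 0.499
```

View pics/s2.png

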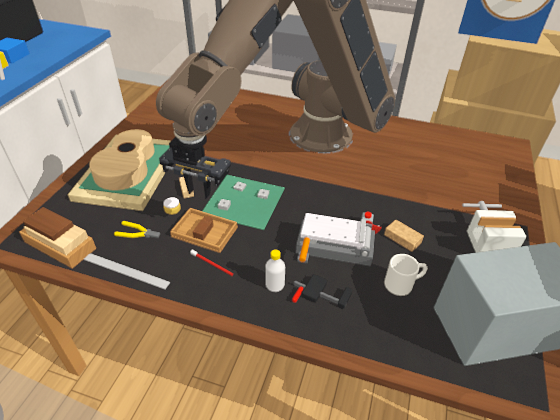

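Run:
```python
from h import *
go(678,119,230,186.2)
```

```text
t 9.6 pos [ 650.4 -203.7  230.6] turn -0.161 shift cm [-6.23 31.78  0.06] j6-> -2.08 F [-0.2 -0.6  0.1] open 0.5
```

```bash
python3 -m inch '{"hand":[0.5,0.5,0.5,0.5,0.5,0.5,0.5,0.5,0.5,0.5,0.5,0.5,0.5,0.5,0.5],"delta_pos":[[0,0,0],[0,0,0],[-0.52,2.65,0],[-0.52,2.65,0],[-0.52,2.65,0],[-0.52,2.65,0],[-0.52,2.65,0],[-0.52,2.65,0],[-0.52,2.65,0],[-0.52,2.65,0],[-0.52,2.65,0],[-0.52,2.65,0],[-0.52,2.65,0],[-0.52,2.65,0],[0,0,0]],"turn":[-0.08,-0.08,0,0,0,0,0,0,0,0,0,0,0,0,0]}'
python3 - <<'E'
from h import *
im,d,T=snap('wrist','w4')
W=cloud(d,T)
hsv=cv2.cvtColor(im,cv2.COLOR_BGR2HSV); o=(hsv[...,0]>5)&(hsv[...,0]<20)&(hsv[...,1]>200)&(hsv[...,2]>150)&(np.hypot(W[...,0]-678,W[...,1]-119)<70)&(W[...,2]>50)
print(o.sum(), cv2.minAreaRect(W[o][:,:2].astype(np.float32)))
go(678,119,130,186.2)
E
```

```text
t: 11.1
eef_pos: [678.3, 122.0, 230.0]
tcp_rot: [3.141, -0.002, -3.032]
ft_force: [-0.4, 0.9, -0.3]
opening: 0.501
1853 ((680.7587890625, 120.39386749267578), (80.22110748291016, 16.307117462158203), 6.707902908325195)
t 11.2 pos [678.4 120.4 230.1] turn 0.001 shift cm [ 0.05 -0.14 10.01] j6-> -1.6 F [ 0.5  0.3 -0.6] open 0.501
```

View pics/w4.png

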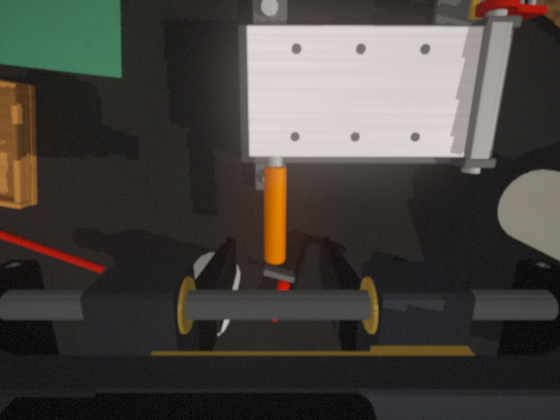

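The orange grip (275,215) lies between the fingers. I'll descend and close.

```bash
python3 -m inch '{"hand":[0.5,0.5,0.5,0.5,0.5,0.5,0.5,0.5,0.5,0.1,0.1,0.1,0.1,0.1,0.1,0.1],"delta_pos":[[0,-0.05,1.5],[0,0,1.5],[0,0,1.5],[0,0,1.5],[0,0,1.5],[0,0,1],[0,0,1],[0,0,0.5],[0,0,0],[0,0,0],[0,0,0],[0,0,0],[0,0,0],[0,0,0],[0,0,0],[0,0,0]],"turn":[0,0,0,0,0,0,0,0,0,0,0,0,0,0,0,0]}'
python3 - <<'E'
import numpy as np
# arc rows: grip displacement in (sine y, z) for plate angle a, tool y = ? tool z down
R=np.hypot(165,16);p0=np.arctan2(16,165)
f=lambda a:np.array([-R*np.cos(p0+a),R*np.sin(p0+a)])
A=np.linspace(0,1.25,26)
for a,b in zip(A,A[1:]): 
    q=(f(b)-f(a))/10; print(round(b,2),np.round(q,2))
print(f(1.25)-f(0), f(1.22)-f(1.25))
E
```

```text
t: 12.75
eef_pos: [678.7, 119.5, 131.6]
tcp_rot: [3.14, 0.001, -3.034]
ft_force: [-0.6, 5.6, 1.9]
opening: 0.18
0.05 [0.1  0.82]
0.1 [0.14 0.82]
0.15 [0.18 0.81]
0.2 [0.22 0.8 ]
0.25 [0.26 0.79]
0.3 [0.3  0.77]
0.35 [0.34 0.76]
0.4 [0.38 0.74]
0.45 [0.41 0.72]
0.5 [0.45 0.7 ]
0.55 [0.48 0.67]
0.6 [0.52 0.65]
0.65 [0.55 0.62]
0.7 [0.58 0.59]
0.75 [0.61 0.56]
0.8 [0.63 0.53]
0.85 [0.66 0.5 ]
0.9 [0.68 0.47]
0.95 [0.71 0.43]
1.0 [0.73 0.4 ]
1.05 [0.75 0.36]
1.1 [0.76 0.32]
1.15 [0.78 0.28]
1.2 [0.79 0.24]
1.25 [0.8 0.2]
[128.15556411 145.62761999] [-4.83152256 -1.17789426]
```

```bash
python3 -m inch '{"hand":[0.1,0.1,0.1,0.1,0.1,0.1,0.1,0.1,0.1,0.1,0.1,0.1,0.1,0.1,0.1],"delta_pos":[[0,0.05,-0.41],[0,0.05,-0.41],[0,0.07,-0.41],[0,0.07,-0.41],[0,0.18,-0.81],[0,0.22,-0.8],[0,0.26,-0.79],[0,0.3,-0.77],[0,0.34,-0.76],[0,0.38,-0.74],[0,0.41,-0.72],[0,0.45,-0.7],[0,0.48,-0.67],[0,0.52,-0.65],[0,0,0]],"turn":[0,0,0,0,0,0,0,0,0,0,0,0,0,0,0]}'
python3 - <<'E'
from h import *
go(0,0,0)
im,d,T=snap('scene','s3')
E
```

```text
t: 14.25
eef_pos: [674.8, 155.2, 224.0]
tcp_rot: [-3.139, 0.001, -3.034]
ft_force: [1.0, -8.7, 1.0]
opening: 0.181
t 14.2 pos [674.8 155.2 224. ] turn -0.0 shift cm [68.76 -8.2  22.4 ] j6-> -1.55 F [ 1.  -8.7  1. ] open 0.181
```

View pics/s3.png

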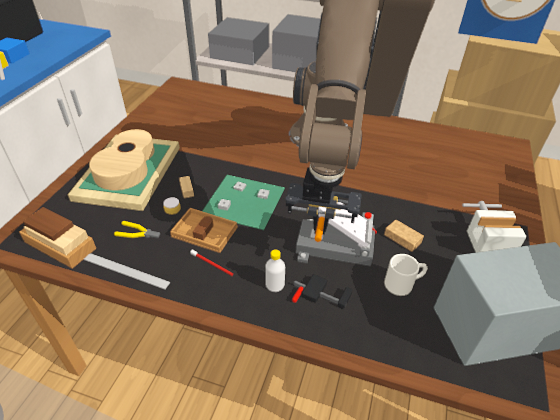

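The plate is rising (scene 345,230) with the grip at (319,225) in the fingers. I'll continue along the arc.

```bash
python3 -m inch '{"hand":[0.1,0.1,0.1,0.1,0.1,0.1,0.1,0.1,0.1,0.1,0.1,0.1,0.1,0.1,0.1,0.1,0.1],"delta_pos":[[0,0.53,-0.63],[0,0.58,-0.59],[0,0.61,-0.56],[0,0.63,-0.53],[0,0.66,-0.5],[0,0.68,-0.47],[0,0.71,-0.43],[0,0.73,-0.4],[0,0.75,-0.36],[0,0.76,-0.32],[0,0.78,-0.28],[0,0.79,-0.24],[0,0.8,-0.2],[0,0.32,-0.07],[0,0,0],[0,0,0],[0,0,0]],"turn":[0,0,0,0,0,0,0,0,0,0,0,0,0,0,0,0,0]}'
python3 - <<'E'
from h import *
go(0,0,0)
im,d,T=snap('scene','s4')
im,d,T=snap('wrist','w5')
E
```

```text
t: 16.0
eef_pos: [665.5, 248.3, 282.4]
tcp_rot: [-3.141, 0.007, -3.034]
ft_force: [0.7, -6.8, 17.4]
opening: 0.181
t 16.0 pos [665.5 248.3 282.4] turn -0.0 shift cm [ 68.82 -17.57  28.24] j6-> -1.41 F [ 0.7 -6.8 17.4] open 0.181
```

View pics/s4.png

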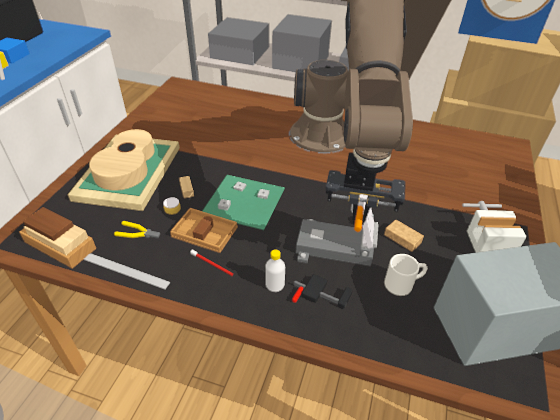

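View pics/w5.png

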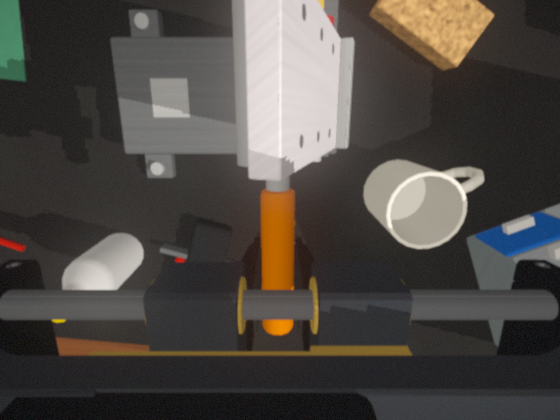

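```bash
cat >> h.py <<'E'
def plateang(name):
    z=np.load('/tmp/%s.npz'%name); T=dict(T=z['T'],fx=z['k'][0],fy=z['k'][1],cx=z['k'][2],cy=z['k'][3]); W=cloud(z['d'],T)
    a=np.radians(6.25); ex=np.array([np.cos(a),np.sin(a)]); ey=np.array([-np.sin(a),np.cos(a)]); o=np.array([572,188])
    q=W[...,:2]-o; X=q@ex; Y=q@ey; Z=W[...,2]
    return X,Y,Z
E
python3 - <<'E'
from h import *
X,Y,Z=plateang('w5')
m=(abs(X)<35)&(Z>110)&(Z<225)&(Y<90)&(Y>-30)
y=Y[m];z=Z[m]
for zz in range(110,230,10):
    k=m&(abs(Z-zz)<4); print(zz,k.sum(),np.round(np.percentile(Y[k],[5,25,50,75,95]),1) if k.sum() else '')
k=m&(Z>120)&(Z<210)
import numpy as np
c=np.polyfit(Z[k],Y[k],1); print(c, np.pi/2-np.arctan(-c[0]))
E
```

```text
110 0 
120 179 [87.6 88.1 88.7 89.4 89.8]
130 214 [84.4 84.9 85.6 86.1 86.8]
140 244 [81.1 81.6 82.2 82.9 83.4]
150 275 [77.8 78.3 79.  79.6 80.2]
160 338 [74.5 75.1 75.7 76.5 77. ]
170 379 [71.3 71.9 72.5 73.2 73.7]
180 432 [68.1 68.6 69.2 69.8 70.4]
190 499 [64.8 65.3 66.  66.6 67.2]
200 1531 [28.  29.5 31.1 62.2 63.7]
210 669 [57.9 58.7 59.4 60.1 60.7]
220 722 [55.  55.6 56.2 56.8 57.4]
[ -0.61025388 171.13195219] 1.0228713048167106
```

The plate angle reads about 1.257 rad, past the last notch at 1.22. I'll open and rise clear.

```bash
python3 -m inch '{"hand":[0.2,0.25,0.3,0.4,0.5,0.5,0.5,0.5,0.5,0.5,0.5,0.5,0.5],"delta_pos":[[0,-0.1,0],[0,0,0],[0,0,0],[0,0,0],[0,0,0],[0,0,-1],[0,0,-1.5],[0,0,-1.5],[0,0,-1.5],[0,0,-1.5],[0,0,-1.5],[0,0,0],[0,0,0]],"turn":[0,0,0,0,0,0,0,0,0,0,0,0,0]}'
python3 - <<'E'
from h import *
im,d,T=snap('wrist','w6')
X,Y,Z=plateang('w6')
m=(abs(X)<35)&(Z>115)&(Z<192)&(Y<95)&(Y>45)
c=np.polyfit(Z[m],Y[m],1); print(c, np.arctan2(1,-c[0]))
go(526,-190,200,90)
W=cloud(d,T)
# pad detection: bright region on base top z~40
g=cv2.cvtColor(im,cv2.COLOR_BGR2GRAY)
m=(abs(Z-40)<4)&(np.hypot(X,Y+57)<40)
print(m.sum(), np.percentile(g[m],[5,25,50,75,95]))
k=m&(g>140); print(k.sum(),cv2.minAreaRect(W[k][:,:2].astype(np.float32)), W[k].mean(0))
for l in ['pad','button_top']:
    print(l,[(r['p'],r['centre']) for r in search_frame('wrist',l)])
E
```

```text
t: 17.4
eef_pos: [664.7, 247.9, 363.1]
tcp_rot: [3.141, 0.001, -3.034]
ft_force: [-0.8, 0.2, -0.9]
opening: 0.497
[ -0.37008964 130.53306004] 1.2163375670254268
t 17.4 pos [664.7 247.9 362.4] turn -1.464 shift cm [43.79 13.87 16.24] j6-> -2.88 F [-1.  -0.  -0.7] open 0.497
3526 [ 90.    94.   100.   142.75 156.  ]
890 ((585.3001098632812, 132.39891052246094), (35.18996047973633, 37.321842193603516), 6.134812831878662) [585.29256382 132.59891036  40.20406169]
pad [(0.92, [260.7, 99.5]), (0.37, [218.6, 235.4])]
button_top [(0.81, [311.5, 6.0])]
```

View pics/w6.png

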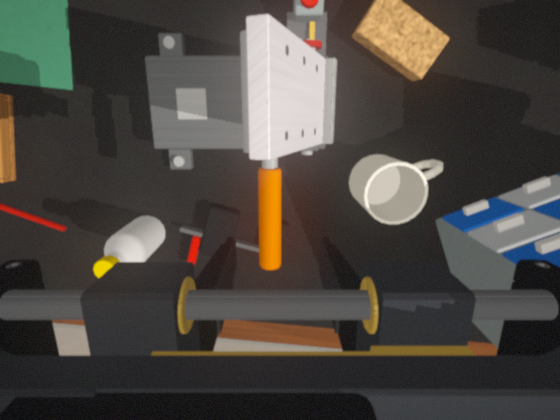

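```bash
cat >> h.py <<'E'
def go(x,y,z,yawdeg=None):
    s=env.state(); p=np.array(s['eef_pos']); yaw=s['tcp_rot'][2]; j6=s['joints'][5]
    c=0
    if yawdeg is not None:
        j1=np.arctan2(y,x)
        b=((np.radians(yawdeg)-yaw+np.pi)%(2*np.pi))-np.pi
        cs=[b,b+np.pi,b-np.pi]
        dj=j1-s['joints'][0]
        c=min(cs,key=lambda k:abs(k)+ (100 if max(abs(j6-k),abs(j6+dj-k))>2.5 else 0))
        print('j6 end',round(j6+dj-c,2))
    yw=yaw+c; D=np.array([x,y,z])-p
    tx=np.array([np.cos(yw),np.sin(yw),0]); tyv=np.array([np.sin(yw),-np.cos(yw),0])
    print('t',round(s['t'],1),'pos',np.round(p,1),'yaw',round(np.degrees(yaw),1),'turn',round(-c,3),'shift cm',np.round([D@tx/10,D@tyv/10,-D[2]/10],2),'F',np.round(s['ft_force'],1),'open',round(s['opening'],3))
E
python3 - <<'E'
from h import *
go(480,-190,230,96.2)
E
```

```text
j6 end -0.49
t 17.6 pos [664.7 247.9 361.8] yaw -173.9 turn 1.57 shift cm [-41.54 -23.09  13.18] F [-0.2  0.2  0.1] open 0.497
```

```bash
python3 -m inch '{"hand":[0.5,0.5,0.5,0.5,0.5,0.5,0.5,0.5,0.5,0.5,0.5],"delta_pos":[[0,0,0],[0,0,0],[0,0,0],[0,0,0],[0,0,0],[0,0,0],[0,0,0],[0,0,0],[0,0,0],[0,0,0],[0,0,0]],"turn":[0.143,0.143,0.143,0.143,0.143,0.143,0.143,0.143,0.143,0.143,0.143]}'
python3 -m inch '{"hand":[0.6,0.6,0.6,0.6,0.6,0.6,0.6,0.6,0.6,0.6,0.6,0.6,0.6,0.6,0.6,0.6],"delta_pos":[[-3.24,-1.75,0],[-3.24,-1.75,0.5],[-3.24,-1.75,0.8],[-3.24,-1.75,0.8],[-3.24,-1.75,0.8],[-3.24,-1.75,0.8],[-3.24,-1.75,0.8],[-3.24,-1.75,0.8],[-3.24,-1.75,0.8],[-3.24,-1.75,0.8],[-3.24,-1.75,0.8],[-3.24,-1.75,0.8],[-3.24,-1.75,0.8],[-3.24,-1.75,0.9],[0,0,0],[0,0,0]],"turn":[0,0,0,0,0,0,0,0,0,0,0,0,0,0,0,0]}'
python3 - <<'E'
from h import *
im,d,T=snap('wrist','w7'); W=cloud(d,T)
Z=W[...,2]
m=((Z>8)&(Z<35)).astype(np.uint8); m[250:]=0
n,lab,st,_=cv2.connectedComponentsWithStats(m)
for i in range(1,n):
    if st[i,4]>150:
        P=W[lab==i]; r=cv2.minAreaRect(P[:,:2].astype(np.float32)); print(st[i],np.round(r[0],1),np.round(r[1],1),round(r[2],1),np.round(np.median(P[:,2]),1))
go(526,-190,150,96.2)
E
```

```text
t: 18.65
eef_pos: [664.8, 247.9, 361.8]
tcp_rot: [-3.14, 0.0, 1.67]
ft_force: [-0.5, -0.1, -0.3]
opening: 0.499
t: 20.25
eef_pos: [468.4, -229.3, 260.0]
tcp_rot: [-3.141, -0.001, 1.674]
ft_force: [0.4, -0.3, 0.8]
opening: 0.605
[ 237   28   34   39 1251] [431.4 -90.6] [32.1 32.5] 2.3 14.9
[ 376   95  161  155 7447] [ 651.2 -203.1] [165.6 117.5] 85.8 23.6
[219 122  35  37 978] [ 420.1 -179.9] [32.2 32. ] 85.2 13.0
[ 319  146   34   33 1009] [ 526.  -191.5] [32.2 32.1] 2.9 18.9
[523 170  18  25 160] [ 743.3 -190.9] [25.4 10.6] 72.2 9.1
j6 end -0.46
t 20.3 pos [ 468.7 -228.7  260.3] yaw 96.0 turn -0.004 shift cm [ 3.22  6.11 11.03] F [-0.   0.5  0.4] open 0.604
```

View pics/w7.png

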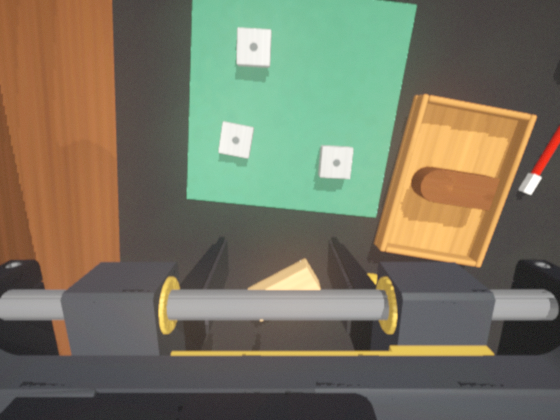

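The wrist view shows the felt with blocks at (254,47) c, (236,140) d and (336,163) b. All measure 32 mm square, with heights that fit 12, 10 and 16 mm. I'll take b first.

Run:
```python
from h import *
go(526,-191.5,83.5,92.9)
```

```text
j6 end -0.4
t 20.3 pos [ 468.7 -228.7  260.3] yaw 96.0 turn 0.054 shift cm [ 3.42  5.91 17.68] F [-0.   0.5  0.4] open 0.604
```

```bash
python3 -m inch '{"hand":[0.6,0.6,0.6,0.6,0.6,0.6,0.6,0.6,0.6,0.6,0.6,0.6,0.6],"delta_pos":[[0,0,0],[1.71,2.95,1],[1.71,2.96,2],[0,0,2],[0,0,2],[0,0,2],[0,0,2],[0,0,2],[0,0,2],[0,0,1.2],[0,0,0.7],[0,0,0],[0,0,0]],"turn":[0.054,0,0,0,0,0,0,0,0,0,0,0,0]}'
python3 - <<'E'
from h import *
go(526,-191.5,83.5,92.9)
E
```

```text
t: 21.6
eef_pos: [526.4, -191.6, 92.1]
tcp_rot: [3.141, 0.0, 1.622]
ft_force: [0.5, -0.2, 0.1]
opening: 0.596
j6 end -0.4
t 21.6 pos [ 526.4 -191.6   92.1] yaw 92.9 turn 0.001 shift cm [ 0.01 -0.04  0.86] F [ 0.5 -0.2  0.1] open 0.596
```

```bash
python3 -m inch '{"hand":[0.6,0.6,0.1,0.1,0.1,0.1,0.1,0.1,0.1,0.1,0.1,0.1,0.1],"delta_pos":[[0,0,0.5],[0,0,0.36],[0,0,0],[0,0,0],[0,0,0],[0,0,0],[0,0,0],[0,0,-0.3],[0,0,-1],[0,0,-2],[0,0,-2],[0,0,-2],[0,0,0]],"turn":[0,0,0,0,0,0,0,0,0,0,0,0,0]}'
python3 - <<'E'
from h import *
go(585,132.4,156,96.2)
E
```

```text
t: 22.9
eef_pos: [526.8, -192.0, 158.7]
tcp_rot: [3.138, 0.002, 1.622]
ft_force: [0.5, -0.4, -1.4]
opening: 0.336
j6 end 0.11
t 22.9 pos [ 526.8 -192.   158.7] yaw 92.9 turn -0.057 shift cm [31.62  9.29  0.27] F [ 0.5 -0.4 -1.4] open 0.336
```

```bash
python3 -m inch '{"hand":[0.1,0.1,0.1,0.1,0.1,0.1,0.1,0.1,0.1,0.1,0.1,0.1,0.1],"delta_pos":[[0,0,0],[2.36,0.93,-0.4],[2.36,0.93,-0.4],[2.36,0.93,-0.4],[2.36,0.93,-0.4],[2.36,0.93,-0.4],[2.36,0.93,0],[2.36,0.93,0],[2.36,0.93,0],[2.36,0.93,0],[2.36,0.93,0],[0,0,0],[0,0,0]],"turn":[-0.057,0,0,0,0,0,0,0,0,0,0,0,0]}'
cat >> h.py <<'E'
def pad(name,zt=40,thr=125):
    im,d,T=snap('wrist',name); W=cloud(d,T); Z=W[...,2]
    g=cv2.cvtColor(im,cv2.COLOR_BGR2GRAY)
    m=(abs(Z-zt)<4)&(np.hypot(W[...,0]-584,W[...,1]-132)<40)
    print(m.sum(), np.percentile(g[m],[5,25,50,75,95]) if m.any() else '')
    t,_=cv2.threshold(g[m].reshape(-1,1),0,255,cv2.THRESH_OTSU)
    k=m&(g>t); n,lab,st,_=cv2.connectedComponentsWithStats(k.astype(np.uint8)); i=1+np.argmax(st[1:,4]); P=W[lab==i]
    print('otsu',t,st[i],cv2.minAreaRect(P[:,:2].astype(np.float32)),np.round(P.mean(0),1))
E
python3 - <<'E'
from h import *
pad('w8')
go(585,132.4,156,96.2)
E
```

```text
t: 24.2
eef_pos: [592.7, 53.2, 175.4]
tcp_rot: [-3.141, -0.0, 1.68]
ft_force: [-0.1, -0.3, -1.0]
opening: 0.336
11356 [138.   142.   176.   203.25 215.  ]
otsu 169.0 [ 250   58   86  114 5956] ((595.6200561523438, 129.1734161376953), (62.4904899597168, 63.479637145996094), 29.607885360717773) [596.6 131.9  40. ]
j6 end 0.11
t 24.2 pos [592.7  52.7 175.5] yaw 96.2 turn 0.0 shift cm [8.01 0.1  1.95] F [-0.6  0.7 -1. ] open 0.335
```

View pics/w8.png

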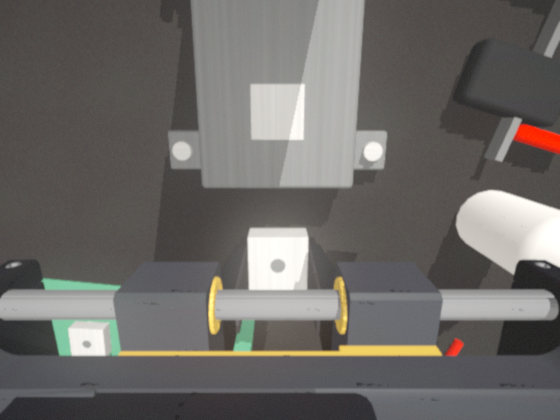

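Run:
```python
from h import *
z=np.load('/tmp/w8.npz'); T=dict(T=z['T'],fx=z['k'][0],fy=z['k'][1],cx=z['k'][2],cy=z['k'][3]); W=cloud(z['d'],T); im=z['im']
g=cv2.cvtColor(im,cv2.COLOR_BGR2GRAY)
c=np.array([[250,84],[304,84],[305,140],[251,140]],np.float32)
c=cv2.cornerSubPix(g,c.reshape(-1,1,2),(5,5),(-1,-1),(3,50,0.01)).reshape(-1,2); print(c)
P=np.array([ray(u,v,T,40) for u,v in c]); print(P.round(1),P.mean(0), [np.linalg.norm(P[i]-P[i-1]) for i in range(4)])
# block in hand: bottom face visible? top face corners
Z=W[...,2]; m=(np.hypot(W[...,0]-592.7,W[...,1]-52.7)<30)&(Z>95)&(Z<125)
print(m.sum(), np.percentile(Z[m],[5,50,95]), cv2.minAreaRect(W[m][:,:2].astype(np.float32)))
m=(np.hypot(W[...,0]-592.7,W[...,1]-52.7)<30)&(Z>70)&(Z<120)
# base edges for check
X=W[...,:2]; 
go(*P.mean(0)[:2],156,96.2)
```

```text
[[250.01546   83.708885]
 [302.67715   82.39851 ]
 [303.0204   139.4072  ]
 [251.08054  139.09572 ]]
[[564.7 148.6  40. ]
 [599.3 153.2  40. ]
 [604.4 116.6  40. ]
 [568.5 112.9  40. ]] [584.2228051  132.82169595  40.        ] [np.float64(35.981606546931346), np.float64(34.91730674885782), np.float64(37.01734144544654), np.float64(36.0139470795217)]
4376 [101.24283171 111.1987152  119.8237432 ] ((593.7371826171875, 54.735877990722656), (48.11358642578125, 31.059457778930664), 5.961708068847656)
j6 end 0.12
t 24.2 pos [592.7  52.7 175.5] yaw 96.2 turn 0.0 shift cm [8.06 0.02 1.95] F [-0.6  0.7 -1. ] open 0.335
```

```bash
python3 -m inch '{"hand":[0.1,0.1,0.1,0.1,0.1,0.1,0.1,0.1,0.1,0.1,0.1,0.1,0.1],"delta_pos":[[2,0,0],[2,0,0],[2,0,0],[2,0,0],[0.06,0.02,0],[0,0,0],[0,0,1],[0,0,1],[0,0,1],[0,0,1],[0,0,0.6],[0,0,0],[0,0,0]],"turn":[0,0,0,0,0,0,0,0,0,0,0,0,0]}'
python3 - <<'E'
from h import *
im,d,T=snap('wrist','w9')
go(584.2,132.8,121,96.2)
snap('scene','s5')
E
```

```text
t: 25.55
eef_pos: [584.6, 133.1, 129.9]
tcp_rot: [-3.142, -0.0, 1.679]
ft_force: [0.3, -0.6, -0.8]
opening: 0.335
j6 end 0.12
t 25.6 pos [584.7 133.2 130.2] yaw 96.2 turn -0.0 shift cm [-0.03 -0.05  0.92] F [-0.5 -0.2 -1.6] open 0.334
```

View pics/w9.png

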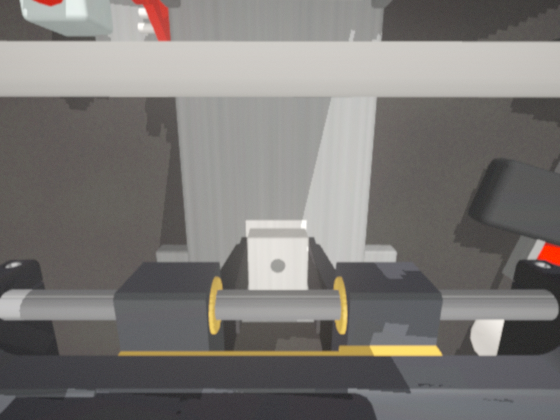

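View pics/s5.png

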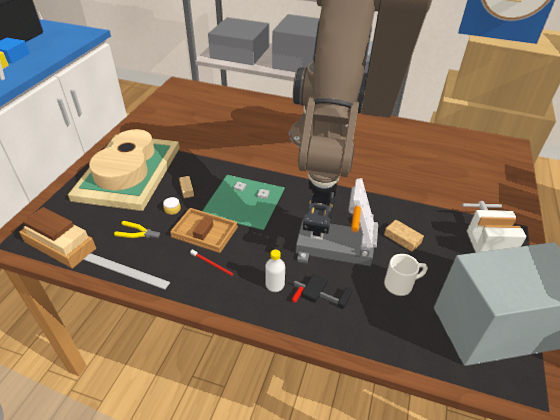

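The block (278,260) is right over the pad, with the roller clear at rows 40-97. I'll lower the last few millimetres.

```bash
python3 -m inch '{"hand":[0.1,0.1,0.1,0.1,0.1],"delta_pos":[[0,0,0.4],[0,0,0.3],[0,0,0.15],[0,0,0],[0,0,0]],"turn":[0,0,0,0,0]}'
python3 - <<'E'
from h import *
go(584.2,132.8,121,96.2)
snap('wrist','w10')
E
```

```text
t: 26.15
eef_pos: [584.5, 133.1, 121.4]
tcp_rot: [-3.142, -0.0, 1.679]
ft_force: [-0.4, 0.7, -1.3]
opening: 0.337
j6 end 0.12
t 26.1 pos [584.5 133.1 121.4] yaw 96.2 turn -0.0 shift cm [-0.03 -0.04  0.04] F [-0.4  0.7 -1.3] open 0.337
```

View pics/w10.png

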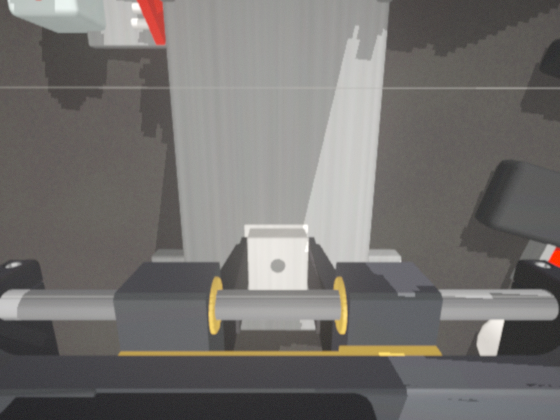

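```bash
python3 -m inch '{"hand":[0.1,0.1,0.1],"delta_pos":[[0,0,0.1],[0,0,0],[0,0,0]],"turn":[0,0,0]}'
python3 -m inch '{"hand":[0.1,0.1,0.1],"delta_pos":[[0,0,0.1],[0,0,0],[0,0,0]],"turn":[0,0,0]}'
```

```text
t: 26.5
eef_pos: [584.5, 133.1, 120.5]
tcp_rot: [3.142, -0.0, 1.679]
ft_force: [1.3, -0.2, -0.6]
opening: 0.336
t: 26.8
eef_pos: [584.6, 133.1, 120.0]
tcp_rot: [3.141, -0.0, 1.679]
ft_force: [-1.9, -0.7, 4.6]
opening: 0.334
```

```bash
python3 -m inch '{"hand":[0.36,0.4,0.5,0.55,0.55,0.55,0.55,0.55,0.55,0.55,0.55,0.55,0.55,0.55,0.55,0.55,0.55],"delta_pos":[[0,0,0],[0,0,0],[0,0,0],[0,0,0],[0,0,-0.5],[0,0,-1.5],[0,0,-2],[0,0,-1.5],[-2,0,0],[-2,0,0],[-2,0,0],[-2,0,0],[0,0,0],[0,0,0],[0,0,0],[0,0,0],[0,0,0]],"turn":[0,0,0,0,0,0,0,0,0,0,0,0,0,0,0,0,0]}'
cat >> h.py <<'E'
def stack(name,ztop,lo=None):
    im,d,T=snap('wrist',name); W=cloud(d,T); Z=W[...,2]
    m=(abs(Z-ztop)<4)&(np.hypot(W[...,0]-584.2,W[...,1]-132.8)<40)
    n,lab,st,_=cv2.connectedComponentsWithStats(m.astype(np.uint8)); i=1+np.argmax(st[1:,4]); P=W[lab==i]
    print('stack top',st[i],cv2.minAreaRect(P[:,:2].astype(np.float32)),np.round(P.mean(0),1))
E
python3 - <<'E'
from h import *
stack('w11',56)
X,Y,Z=plateang('w11')
go(431.4,-90.6,200,92.3)
E
```

```text
t: 28.5
eef_pos: [593.1, 54.2, 174.4]
tcp_rot: [-3.142, -0.0, 1.68]
ft_force: [-0.8, 0.4, 0.4]
opening: 0.549
stack top [ 252   85   52   53 2676] ((585.451416015625, 133.7713623046875), (32.104949951171875, 31.55851173400879), 6.392229080200195) [585.4 134.   55.9]
j6 end -0.25
t 28.6 pos [593.1  54.1 174.5] yaw 96.2 turn 0.069 shift cm [-13.81 -16.74  -2.55] F [-0.6 -0.8  0.2] open 0.551
```

View pics/w11.png

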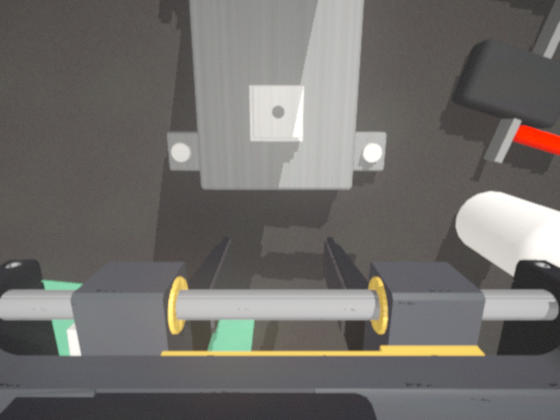

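Block b sits centred on the pad at (276,113). Next is block c.

```bash
python3 -m inch '{"hand":[0.6,0.6,0.6,0.6,0.6,0.6,0.6,0.6,0.6,0.6,0.6,0.6,0.6,0.6,0.6],"delta_pos":[[0,0,0],[-1.73,-2.09,0],[-1.73,-2.09,0],[-1.73,-2.09,0],[-1.73,-2.09,0],[-1.73,-2.09,0],[-1.73,-2.09,0],[-1.73,-2.09,0],[-1.73,-2.09,0],[0,0,1.5],[0,0,1.5],[0,0,1.5],[0,0,1.5],[0,0,0],[0,0,0]],"turn":[0.069,0,0,0,0,0,0,0,0,0,0,0,0,0,0]}'
python3 - <<'E'
from h import *
go(431.4,-90.6,83.3,92.3)
snap('top','t5')
E
```

```text
t: 30.05
eef_pos: [431.6, -91.1, 114.6]
tcp_rot: [-3.141, -0.0, 1.61]
ft_force: [-0.1, 0.2, 1.1]
opening: 0.6
j6 end -0.25
t 30.1 pos [431.6 -91.1 114.6] yaw 92.2 turn -0.001 shift cm [ 0.05 -0.02  3.13] F [-0.1  0.2  1.1] open 0.6
```

View pics/t5.png

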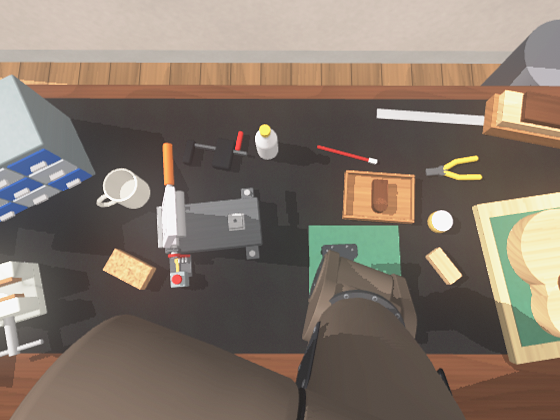

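The top view shows block b on the base at (236,222), the plate held up, and the heel in the tray at (383,196). I'll grip c.

```bash
python3 -m inch '{"hand":[0.6,0.6,0.6,0.6,0.6,0.6,0.1,0.1,0.1,0.1,0.1,0.1],"delta_pos":[[0.05,0,1],[0,0,1],[0,0,0.6],[0,0,0.4],[0,0,0.13],[0,0,0],[0,0,0],[0,0,0],[0,0,0],[0,0,0],[0,0,0],[0,0,0]],"turn":[0,0,0,0,0,0,0,0,0,0,0,0]}'
python3 -m inch '{"hand":[0.1,0.1,0.1,0.1,0.1,0.1,0.1,0.1],"delta_pos":[[0,0,-0.3],[0,0,-1],[0,0,-2],[0,0,-2],[0,0,-2],[0,0,-2],[0,0,0],[0,0,0]],"turn":[0,0,0,0,0,0,0,0]}'
python3 - <<'E'
from h import *
go(592.6,53.5,175,96.2)
E
```

```text
t: 31.3
eef_pos: [431.5, -90.7, 83.2]
tcp_rot: [3.141, -0.0, 1.61]
ft_force: [-0.3, -0.0, 3.5]
opening: 0.334
t: 32.1
eef_pos: [431.4, -90.7, 176.5]
tcp_rot: [3.14, 0.0, 1.61]
ft_force: [0.2, -1.3, 0.3]
opening: 0.332
j6 end -0.02
t 32.1 pos [431.4 -90.7 176.5] yaw 92.2 turn -0.069 shift cm [12.6  17.58  0.15] F [ 0.2 -1.3  0.3] open 0.332
```

```bash
python3 -m inch '{"hand":[0.1,0.1,0.1,0.1,0.1,0.1,0.1,0.1,0.1,0.1,0.1],"delta_pos":[[0,0,0],[1.575,2.198,0],[1.575,2.198,0],[1.575,2.198,0],[1.575,2.198,0],[1.575,2.198,0],[1.575,2.198,0],[1.575,2.198,0],[1.575,2.198,0],[0,0,0],[0,0,0]],"turn":[-0.069,0,0,0,0,0,0,0,0,0,0]}'
python3 - <<'E'
from h import *
stack('w12',56)
go(584.5,133.1,141,96.2)
E
```

```text
t: 33.2
eef_pos: [592.1, 53.7, 174.7]
tcp_rot: [-3.139, -0.0, 1.68]
ft_force: [-0.4, 0.2, -1.1]
opening: 0.333
stack top [ 255   85   51   53 2668] ((585.4522705078125, 133.32330322265625), (31.95679473876953, 31.5760498046875), 6.15040922164917) [585.4 133.6  55.9]
j6 end 0.12
t 33.2 pos [591.9  53.3 175. ] yaw 96.2 turn 0.0 shift cm [8.02 0.13 3.4 ] F [-0.5 -0.5 -1.2] open 0.337
```

View pics/w12.png

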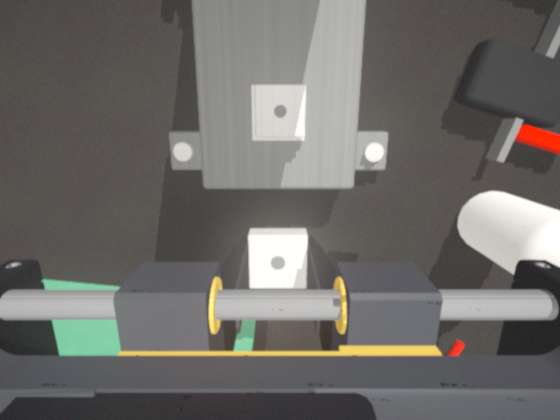

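```bash
python3 -m inch '{"hand":[0.1,0.1,0.1,0.1,0.1,0.1,0.1,0.1,0.1,0.1,0.1,0.1],"delta_pos":[[2,0.03,0],[2,0.03,0],[2,0.03,0],[2,0.04,0],[0,0,0],[0,0,1],[0,0,1],[0,0,1],[0,0,0.4],[0,0,0.25],[0,0,0],[0,0,0]],"turn":[0,0,0,0,0,0,0,0,0,0,0,0]}'
python3 -m inch '{"hand":[0.1,0.1,0.1],"delta_pos":[[0,0,0.1],[0,0,0],[0,0,0]],"turn":[0,0,0]}'
python3 -m inch '{"hand":[0.1,0.1,0.1],"delta_pos":[[0,0,0.1],[0,0,0],[0,0,0]],"turn":[0,0,0]}'
```

```text
t: 34.45
eef_pos: [585.5, 133.1, 139.8]
tcp_rot: [3.141, -0.0, 1.679]
ft_force: [0.1, -0.7, -1.4]
opening: 0.332
t: 34.75
eef_pos: [585.4, 133.2, 138.8]
tcp_rot: [3.141, -0.0, 1.679]
ft_force: [-0.0, -0.5, -1.4]
opening: 0.334
t: 35.05
eef_pos: [585.4, 133.2, 137.6]
tcp_rot: [3.142, -0.0, 1.679]
ft_force: [-1.1, -0.4, -0.0]
opening: 0.333
```

```bash
python3 -m inch '{"hand":[0.1,0.1,0.1],"delta_pos":[[0,0,0.1],[0,0,0],[0,0,0]],"turn":[0,0,0]}'
python3 -m inch '{"hand":[0.1,0.1,0.1],"delta_pos":[[0,0,0.06],[0,0,0],[0,0,0]],"turn":[0,0,0]}'
```

```text
t: 35.35
eef_pos: [585.4, 133.2, 136.6]
tcp_rot: [-3.142, -0.0, 1.679]
ft_force: [-0.5, -1.1, -0.7]
opening: 0.332
t: 35.65
eef_pos: [585.4, 133.2, 136.3]
tcp_rot: [3.141, -0.0, 1.679]
ft_force: [-0.3, -0.0, 3.6]
opening: 0.332
```

Contact at z 136.3, as expected. I'll release and retreat.

```bash
python3 -m inch '{"hand":[0.36,0.4,0.5,0.55,0.55,0.55,0.55,0.55,0.55,0.55,0.55,0.55,0.55,0.55],"delta_pos":[[0,0,0],[0,0,0],[0,0,0],[0,0,0],[0,0,-0.5],[0,0,-1.5],[0,0,-2],[-2,0,0],[-2,0,0],[-2,0,0],[-2,0,0],[0,0,0],[0,0,0],[0,0,0]],"turn":[0,0,0,0,0,0,0,0,0,0,0,0,0,0]}'
python3 - <<'E'
from h import *
stack('w13',68)
go(420.1,-179.9,120,94.8-10.0+0.4)
go(420.1,-179.9,120,85.2)
E
```

```text
t: 37.05
eef_pos: [593.9, 54.3, 176.1]
tcp_rot: [3.142, -0.0, 1.679]
ft_force: [-1.0, 0.9, 0.5]
opening: 0.552
stack top [ 251   84   54   56 2967] ((586.2705688476562, 133.3208770751953), (32.007232666015625, 31.812829971313477), 6.34607458114624) [586.2 133.7  67.9]
j6 end -0.32
t 37.1 pos [593.9  54.4 176.1] yaw 96.2 turn 0.193 shift cm [-24.81 -15.36   5.61] F [ 0.1 -0.6  0.7] open 0.548
j6 end -0.32
t 37.1 pos [593.9  54.4 176.1] yaw 96.2 turn 0.193 shift cm [-24.81 -15.36   5.61] F [ 0.1 -0.6  0.7] open 0.548
```

View pics/w13.png

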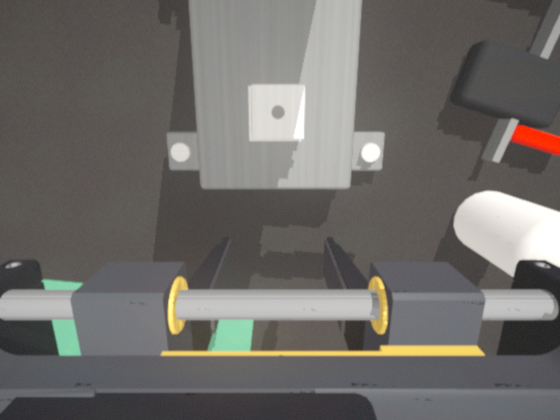

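```bash
python3 -m inch '{"hand":[0.6,0.6,0.6,0.6,0.6,0.6,0.6,0.6,0.6,0.6,0.6,0.6,0.6,0.6,0.6,0.6],"delta_pos":[[0,0,0],[0,0,0],[-2.48,-1.536,0],[-2.48,-1.536,0],[-2.48,-1.536,0],[-2.48,-1.536,0],[-2.48,-1.536,0],[-2.48,-1.536,0],[-2.48,-1.536,0],[-2.48,-1.536,0],[-2.48,-1.536,0],[-2.48,-1.536,0],[0,0,2],[0,0,2],[0,0,1.6],[0,0,0]],"turn":[0.0965,0.0965,0,0,0,0,0,0,0,0,0,0,0,0,0,0]}'
python3 - <<'E'
from h import *
go(420.1,-179.9,83,85.2)
E
```

```text
t: 38.7
eef_pos: [419.6, -179.8, 118.7]
tcp_rot: [-3.139, -0.001, 1.486]
ft_force: [-0.1, -1.1, 0.2]
opening: 0.599
j6 end -0.32
t 38.7 pos [ 419.6 -179.8  118.7] yaw 85.2 turn -0.001 shift cm [-0.01  0.05  3.57] F [-0.1 -1.1  0.2] open 0.599
```

```bash
python3 -m inch '{"hand":[0.6,0.6,0.6,0.6,0.6,0.6,0.1,0.1,0.1,0.1,0.1,0.1],"delta_pos":[[0,0.05,1],[0,0,1],[0,0,1],[0,0,0.4],[0,0,0.2],[0,0,0],[0,0,0],[0,0,0],[0,0,0],[0,0,0],[0,0,0],[0,0,0]],"turn":[0,0,0,0,0,0,0,0,0,0,0,0]}'
python3 -m inch '{"hand":[0.1,0.1,0.1,0.1,0.1,0.1,0.1,0.1],"delta_pos":[[0,0,-0.3],[0,0,-1],[0,0,-2],[0,0,-2],[0,0,-2],[0,0,-2],[0,0,0],[0,0,0]],"turn":[0,0,0,0,0,0,0,0]}'
python3 - <<'E'
from h import *
go(592.9,53.5,178,96.2)
E
```

```text
t: 39.9
eef_pos: [420.4, -180.5, 84.2]
tcp_rot: [3.141, 0.0, 1.486]
ft_force: [0.0, 0.6, 4.2]
opening: 0.33
t: 40.7
eef_pos: [420.3, -180.4, 177.3]
tcp_rot: [3.141, 0.0, 1.486]
ft_force: [-0.3, 0.3, -1.7]
opening: 0.333
j6 end -0.02
t 40.7 pos [ 420.3 -180.4  177.3] yaw 85.1 turn -0.193 shift cm [21.39 19.68 -0.07] F [-0.3  0.3 -1.7] open 0.333
```

```bash
python3 -m inch '{"hand":[0.1,0.1,0.1,0.1,0.1,0.1,0.1,0.1,0.1,0.1,0.1,0.1,0.1,0.1],"delta_pos":[[0,0,0],[0,0,0],[2.14,1.968,0],[2.14,1.968,0],[2.14,1.968,0],[2.14,1.968,0],[2.14,1.968,0],[2.14,1.968,0],[2.14,1.968,0],[2.14,1.968,0],[2.14,1.968,0],[2.14,1.968,0],[0,0,0],[0,0,0]],"turn":[-0.0965,-0.0965,0,0,0,0,0,0,0,0,0,0,0,0]}'
python3 - <<'E'
from h import *
stack('w14',68)
go(585,133.1,154,96.2)
E
```

```text
t: 42.1
eef_pos: [592.4, 53.8, 175.7]
tcp_rot: [-3.139, -0.0, 1.68]
ft_force: [-0.4, -0.4, -1.5]
opening: 0.331
stack top [ 254   83   55   56 2979] ((586.2944946289062, 133.55987548828125), (32.17838668823242, 31.714336395263672), 6.2901434898376465) [586.2 133.8  67.9]
j6 end 0.12
t 42.1 pos [592.2  53.2 176. ] yaw 96.2 turn 0.0 shift cm [8.02 0.14 2.2 ] F [-0.6  0.9 -1. ] open 0.332
```

View pics/w14.png

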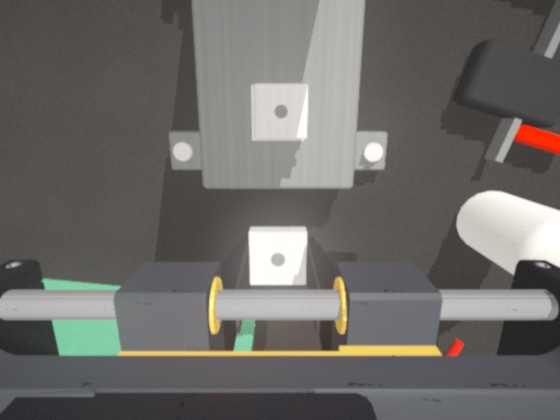

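```bash
python3 -m inch '{"hand":[0.1,0.1,0.1,0.1,0.1,0.1,0.1,0.1,0.1,0.1],"delta_pos":[[2,0.03,0],[2,0.03,0],[2,0.03,0],[2,0.04,0],[0,0,0],[0,0,1],[0,0,0.8],[0,0,0.5],[0,0,0],[0,0,0]],"turn":[0,0,0,0,0,0,0,0,0,0]}'
python3 -m inch '{"hand":[0.1,0.1,0.1],"delta_pos":[[0,0,0.2],[0,0,0],[0,0,0]],"turn":[0,0,0]}'
python3 -m inch '{"hand":[0.1,0.1,0.1],"delta_pos":[[0,0,0.1],[0,0,0],[0,0,0]],"turn":[0,0,0]}'
```

```text
t: 43.15
eef_pos: [585.7, 132.7, 153.8]
tcp_rot: [-3.141, -0.0, 1.678]
ft_force: [0.5, -0.5, -0.7]
opening: 0.335
t: 43.45
eef_pos: [585.7, 133.2, 152.2]
tcp_rot: [3.141, -0.0, 1.679]
ft_force: [-0.4, 0.7, -1.1]
opening: 0.336
t: 43.75
eef_pos: [585.7, 133.2, 151.1]
tcp_rot: [3.141, -0.0, 1.679]
ft_force: [-0.3, 0.3, -0.8]
opening: 0.331
```

```bash
python3 -m inch '{"hand":[0.1,0.1,0.1],"delta_pos":[[0,0,0.12],[0,0,0],[0,0,0]],"turn":[0,0,0]}'
python3 -m inch '{"hand":[0.1,0.1,0.1],"delta_pos":[[0,0,0.08],[0,0,0],[0,0,0]],"turn":[0,0,0]}'
```

```text
t: 44.05
eef_pos: [585.7, 133.2, 149.8]
tcp_rot: [3.142, -0.0, 1.679]
ft_force: [0.1, -0.3, -0.4]
opening: 0.331
t: 44.35
eef_pos: [585.7, 133.2, 149.2]
tcp_rot: [3.141, -0.0, 1.679]
ft_force: [-0.4, 0.6, 2.3]
opening: 0.332
```

```bash
python3 -m inch '{"hand":[0.36,0.4,0.5,0.55,0.55,0.55,0.55,0.55,0.55,0.55,0.55,0.55,0.55,0.55],"delta_pos":[[0,0,0],[0,0,0],[0,0,0],[0,0,0],[0,0,-0.5],[0,0,-1.5],[0,0,-2],[-2,0,0],[-2,0,0],[-2,0,0],[-2,0,0],[0,0,0],[0,0,0],[0,0,0]],"turn":[0,0,0,0,0,0,0,0,0,0,0,0,0,0]}'
python3 - <<'E'
from h import *
stack('w15',78)
snap('scene','s6')
go(455.6,261.4,240,96.2)
go(455.6,261.4,240,6.2)
E
```

```text
t: 45.75
eef_pos: [594.2, 54.3, 189.2]
tcp_rot: [3.141, -0.0, 1.679]
ft_force: [0.4, -0.4, -0.0]
opening: 0.551
stack top [ 251   84   54   55 2871] ((586.53125, 133.69834899902344), (31.97406768798828, 31.63280487060547), 6.276091575622559) [586.5 134.   77.9]
j6 end 0.41
t 45.9 pos [594.2  54.4 189.1] yaw 96.2 turn 0.001 shift cm [ 22.07 -11.54  -5.09] F [-0.   0.3  0.7] open 0.55
j6 end -1.16
t 45.9 pos [594.2  54.4 189.1] yaw 96.2 turn -1.57 shift cm [11.54 22.07 -5.09] F [-0.   0.3  0.7] open 0.55
```

View pics/w15.png

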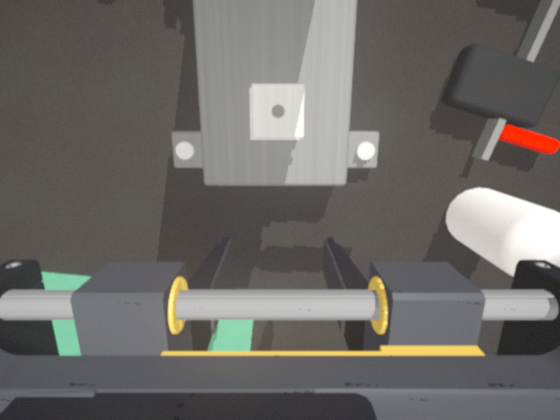

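View pics/s6.png

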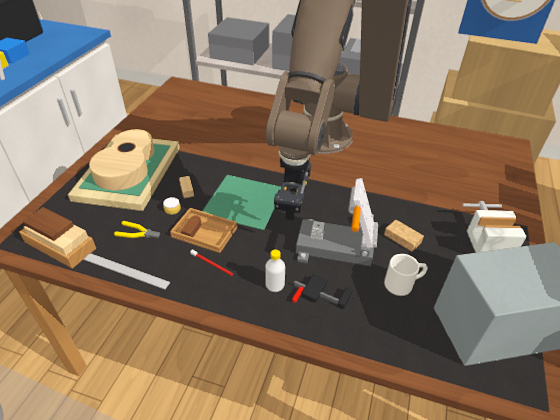

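```bash
python3 -m inch '{"hand":[0.3,0.1,0,0,0,0,0,0,0,0,0,0,0],"delta_pos":[[0,0,-3],[0,0,-3],[0,0,-3],[0,0,-3],[0,0,-2],[0,0,0],[0,0,0],[0,0,0],[0,0,0],[0,0,0],[0,0,0],[0,0,0],[0,0,0]],"turn":[0,-0.143,-0.143,-0.143,-0.143,-0.143,-0.143,-0.143,-0.143,-0.143,-0.143,-0.14,0]}'
python3 - <<'E'
from h import *
im,d,T=snap('top','t6');W=cloud(d,T)
m=np.zeros(d.shape,bool); m[172:224,346:412]=True
m&=(W[...,2]>26)&(W[...,2]<40); 
hsv=cv2.cvtColor(im,cv2.COLOR_BGR2HSV)
print(m.sum(),cv2.minAreaRect(W[m][:,:2].astype(np.float32)), np.median(W[m][:,2]))
go(455.6,261.4,250,186.2)
E
```

```text
t: 47.15
eef_pos: [594.1, 54.2, 329.0]
tcp_rot: [3.141, -0.0, -3.032]
ft_force: [0.0, 0.1, -0.2]
opening: 0.004
503 ((650.4407348632812, -192.46202087402344), (136.9127655029297, 115.51121520996094), 87.78016662597656) 32.15036930597921
j6 end -1.16
t 47.2 pos [594.1  54.1 329. ] yaw -174.0 turn -0.003 shift cm [11.54 22.1   7.9 ] F [-0.1 -0.7  0.8] open 0.003
```

View pics/t6.png

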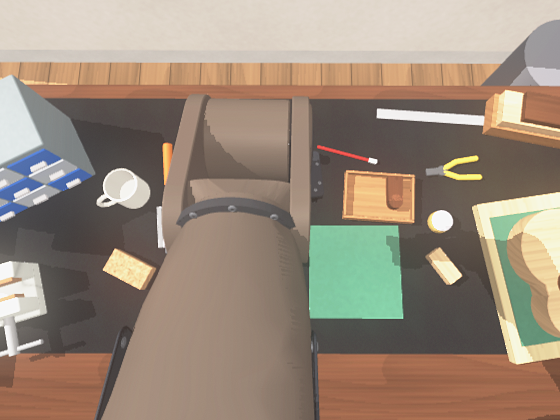

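The finished heel was nudged, now at (396,193), but it is still well inside the tray. Now the button.

```bash
python3 -m inch '{"hand":[0,0,0,0,0,0,0,0,0,0,0,0,0,0],"delta_pos":[[1.44,2.76,0],[1.44,2.76,0],[1.44,2.76,0],[1.44,2.76,0],[1.44,2.76,0],[1.44,2.76,0],[1.44,2.76,0],[1.44,2.76,0],[0,0,2],[0,0,2],[0,0,2],[0,0,2],[0,0,0],[0,0,0]],"turn":[0,0,0,0,0,0,0,0,0,0,0,0,0,0]}'
python3 - <<'E'
from h import *
im,d,T=snap('wrist','w16');W=cloud(d,T)
hsv=cv2.cvtColor(im,cv2.COLOR_BGR2HSV)
m=((hsv[...,0]<6)|(hsv[...,0]>174))&(hsv[...,1]>180)&(W[...,2]>42)&(W[...,2]<52)&(np.hypot(W[...,0]-455,W[...,1]-261)<30)
print(m.sum(), W[m].mean(0) if m.any() else '')
go(455.6,261.4,135,186.2)
E
```

```text
t: 48.6
eef_pos: [456.2, 261.0, 249.4]
tcp_rot: [3.142, -0.0, -3.036]
ft_force: [0.1, 0.4, -0.2]
opening: 0.009
155 [453.75179317 259.86437514  47.02246183]
j6 end -1.16
t 48.6 pos [456.4 261.1 249.9] yaw -173.9 turn -0.003 shift cm [ 0.07  0.04 11.49] F [ 0.3 -0.   0.8] open 0.007
```

View pics/w16.png

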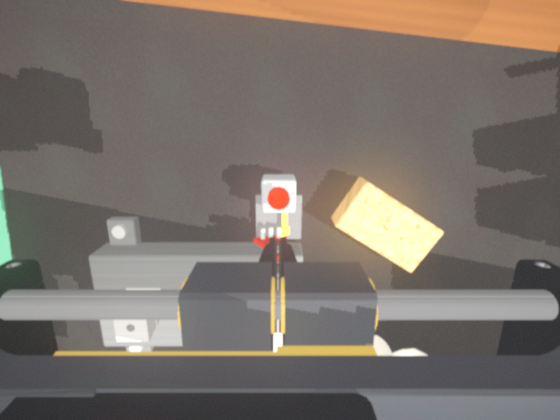

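```bash
python3 -m inch '{"hand":[0,0,0,0,0,0,0,0,0,0],"delta_pos":[[0.06,0,2],[0,0,2],[0,0,2],[0,0,2],[0,0,2],[0,0,1],[0,0,0.5],[0,0,0],[0,0,0],[0,0,0]],"turn":[0,0,0,0,0,0,0,0,0,0]}'
python3 -m inch '{"hand":[0,0,0,0],"delta_pos":[[0,0,0.5],[0,0,0.5],[0,0,0],[0,0,0]],"turn":[0,0,0,0]}'
```

```text
t: 49.65
eef_pos: [455.8, 260.9, 134.9]
tcp_rot: [3.141, 0.001, -3.034]
ft_force: [0.0, 0.5, 0.1]
opening: 0.001
t: 50.05
eef_pos: [455.5, 260.7, 123.8]
tcp_rot: [-3.142, -0.0, -3.034]
ft_force: [0.9, 0.3, 0.4]
opening: 0.004
```

```bash
python3 -m inch '{"hand":[0,0,0,0],"delta_pos":[[0,0,0.2],[0,0,0.2],[0,0,0],[0,0,0]],"turn":[0,0,0,0]}'
python3 -m inch '{"hand":[0,0,0,0],"delta_pos":[[0,0,0.2],[0,0,0.2],[0,0,0],[0,0,0]],"turn":[0,0,0,0]}'
python3 - <<'E'
from h import *
snap('scene','s7')
E
```

```text
t: 50.45
eef_pos: [455.5, 260.7, 120.1]
tcp_rot: [-3.142, -0.0, -3.034]
ft_force: [-0.6, -2.0, 4.4]
opening: 0.004
t: 50.85
eef_pos: [455.3, 260.7, 117.1]
tcp_rot: [3.141, 0.0, -3.034]
ft_force: [-5.8, -3.1, 19.0]
opening: 0.005
```

View pics/s7.png

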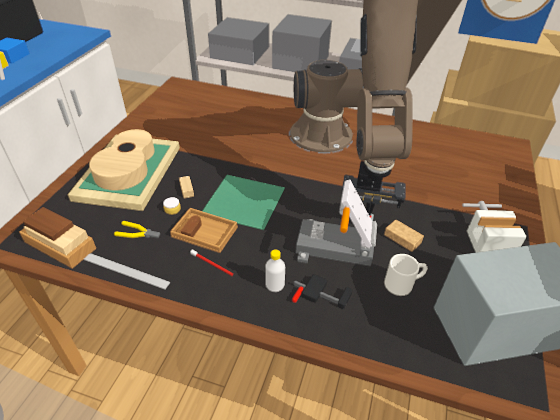

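The button has bottomed at 19 N and the plate is sinking (orange grip at 346,219). I'll hold.

```bash
python3 -m inch '{"hand":[0,0,0,0,0,0,0,0,0,0,0,0,0,0,0,0,0,0,0,0],"delta_pos":[[0,0,0],[0,0,0],[0,0,0],[0,0,0],[0,0,0],[0,0,0],[0,0,0],[0,0,0],[0,0,0],[0,0,0],[0,0,0],[0,0,0],[0,0,0],[0,0,0],[0,0,0],[0,0,0],[0,0,0],[0,0,0],[0,0,0],[0,0,0]],"turn":[0,0,0,0,0,0,0,0,0,0,0,0,0,0,0,0,0,0,0,0]}'
python3 -m inch '{"hand":[0,0,0,0,0,0,0,0,0,0,0,0,0,0,0,0,0,0,0,0],"delta_pos":[[0,0,0],[0,0,0],[0,0,0],[0,0,0],[0,0,0],[0,0,0],[0,0,0],[0,0,0],[0,0,0],[0,0,0],[0,0,0],[0,0,0],[0,0,0],[0,0,0],[0,0,0],[0,0,0],[0,0,0],[0,0,0],[0,0,0],[0,0,0]],"turn":[0,0,0,0,0,0,0,0,0,0,0,0,0,0,0,0,0,0,0,0]}'
python3 - <<'E'
from h import *
snap('scene','s8')
E
```

```text
t: 52.9
eef_pos: [455.3, 260.7, 117.1]
tcp_rot: [3.141, 0.0, -3.034]
ft_force: [-5.0, -3.8, 18.9]
opening: 0.005
t: 54.9
eef_pos: [455.3, 260.7, 117.1]
tcp_rot: [3.141, 0.0, -3.034]
ft_force: [-4.8, -2.9, 18.9]
opening: 0.006
```

View pics/s8.png

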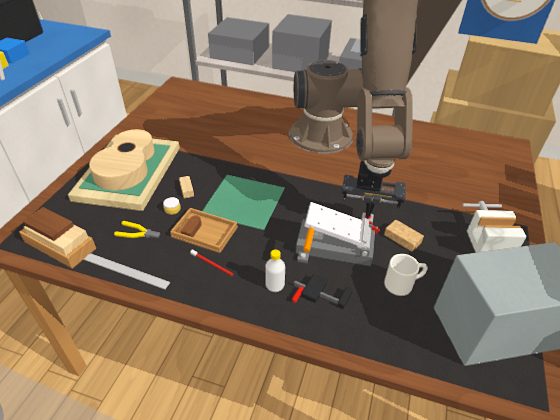

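The plate has come down to a shallow slope. I'll rise off and check the angle.

```bash
python3 -m inch '{"hand":[0,0,0,0,0,0,0,0,0,0,0.6,0.6],"delta_pos":[[0,0,0],[0,0,0],[0,0,0],[0,0,0],[0,0,0],[0,0,-1],[0,0,-2],[0,0,-3],[0,0,-4],[0,0,-4],[0,0,0],[0,0,0]],"turn":[0,0,0,0,0,0,0,0,0,0,0,0]}'
python3 - <<'E'
from h import *
im,d,T=snap('top','t7')
X,Y,Z=plateang('t7')
m=(abs(X-8)<35)&(Y>-90)&(Y<45)&(Z>70)&(Z<150)
A=np.c_[X[m],Y[m],np.ones(m.sum())]; c,*_=np.linalg.lstsq(A,Z[m],rcond=None); r=Z[m]-A@c
k=abs(r)<5; c,*_=np.linalg.lstsq(A[k],Z[m][k],rcond=None); print(m.sum(),k.sum(),c,np.arctan(-c[1]),'want',np.arcsin(38/150))
W=cloud(d,T)
m=np.zeros(d.shape,bool); m[225:310,405:480]=True; m&=(W[...,2]>18)&(W[...,2]<35)
print('blank',m.sum(),cv2.minAreaRect(W[m][:,:2].astype(np.float32)))
E
```

```text
t: 56.15
eef_pos: [455.5, 260.8, 256.5]
tcp_rot: [3.141, 0.002, -3.034]
ft_force: [0.4, 0.0, -0.0]
opening: 0.118
1966 1945 [-1.65495917e-03 -2.60592451e-01  9.94038992e+01] 0.2549229154926043 want 0.2561244452484032
blank 681 ((532.729248046875, -355.9703674316406), (105.2295913696289, 157.8509521484375), 64.6814956665039)
```

View pics/t7.png

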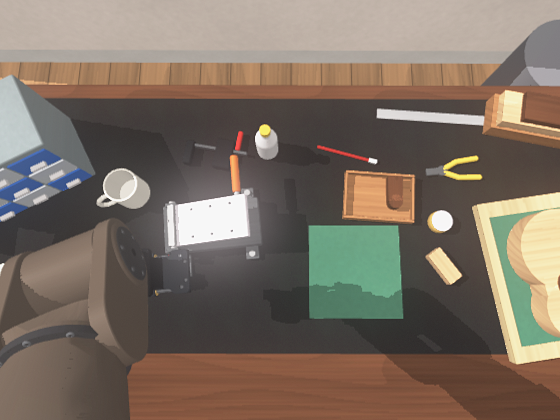

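The plate reads 0.255 rad against the 0.256 wanted, and the blank is still at (444,266) in the top view. I'll go and fetch it.

Run:
```python
from h import *
go(430,-386,220,35.7)
s=env.state(); print(s['joints'])
```

```text
j6 end 0.22
t 56.2 pos [455.2 260.7 255.5] yaw -173.9 turn 2.626 shift cm [-39.78  51.05   3.55] F [-0.   0.1 -0.1] open 0.157
[ 3.94090845e-01  3.93474595e-01  1.84693168e+00  1.67272448e-04
  9.01515345e-01 -1.28398669e+00]
```

```bash
python3 -m inch '{"hand":[0.6,0.6,0.6,0.6,0.6,0.6,0.6,0.6,0.6,0.6,0.6,0.6,0.6,0.6,0.6,0.6,0.6,0.6],"delta_pos":[[0,0,0],[0,0,0],[0,0,0],[0,0,0],[0,0,0],[0,0,0],[0,0,0],[0,0,0],[0,0,0],[0,0,0],[0,0,0],[0,0,0],[0,0,0],[0,0,0],[0,0,0],[0,0,0],[0,0,0],[0,0,0]],"turn":[0.146,0.146,0.146,0.146,0.146,0.146,0.146,0.146,0.146,0.146,0.146,0.146,0.146,0.146,0.146,0.146,0.146,0.146]}'
python3 -m inch '{"hand":[0.6,0.6,0.6,0.6,0.6,0.6,0.6,0.6,0.6,0.6,0.6,0.6,0.6,0.6,0.6,0.6,0.6,0.6,0.6,0.6],"delta_pos":[[-2.21,2.836,0.2],[-2.21,2.836,0.2],[-2.21,2.836,0.2],[-2.21,2.836,0.2],[-2.21,2.836,0.2],[-2.21,2.836,0.2],[-2.21,2.836,0.2],[-2.21,2.836,0.2],[-2.21,2.836,0.2],[-2.21,2.836,0.2],[-2.21,2.836,0.2],[-2.21,2.836,0.2],[-2.21,2.836,0.2],[-2.21,2.836,0.2],[-2.21,2.836,0.2],[-2.21,2.836,0.2],[-2.21,2.836,0.2],[-2.21,2.836,0.2],[0,0,0],[0,0,0]],"turn":[0,0,0,0,0,0,0,0,0,0,0,0,0,0,0,0,0,0,0,0]}'
python3 - <<'E'
from h import *
im,d,T=snap('wrist','w17');W=cloud(d,T);Z=W[...,2]
m=((Z>20)&(Z<32)).astype(np.uint8); m[260:]=0
n,lab,st,_=cv2.connectedComponentsWithStats(m)
for i in range(1,n):
    if st[i,4]>300:
        P=W[lab==i]; print(st[i],cv2.minAreaRect(P[:,:2].astype(np.float32)),P[:,2].mean())
go(486.5,-345.5,88,35.7)
E
```

```text
t: 58.0
eef_pos: [455.2, 260.6, 254.2]
tcp_rot: [-3.141, 0.003, 0.615]
ft_force: [0.5, 0.7, 0.1]
opening: 0.598
t: 60.0
eef_pos: [428.3, -385.8, 218.1]
tcp_rot: [-3.138, 0.0, 0.619]
ft_force: [0.5, -0.1, -0.1]
opening: 0.603
[ 323    0   65   50 2590] ((584.0779418945312, -349.08697509765625), (33.884517669677734, 48.32316207885742), 33.24750518798828) 29.31446576216039
[  343    39   217   221 10851] ((536.5138549804688, -501.21630859375), (205.49078369140625, 116.45310974121094), 8.328848838806152) 29.504720817380825
[ 260   75   41   97 3796] ((487.1269226074219, -346.0706481933594), (79.73513793945312, 34.03654861450195), 35.63850784301758) 25.92289150807455
j6 end 0.33
t 60.0 pos [ 428.5 -385.1  218.6] yaw 35.6 turn -0.003 shift cm [ 7.02  0.17 13.06] F [ 0.3  0.5 -0.3] open 0.6
```

View pics/w17.png

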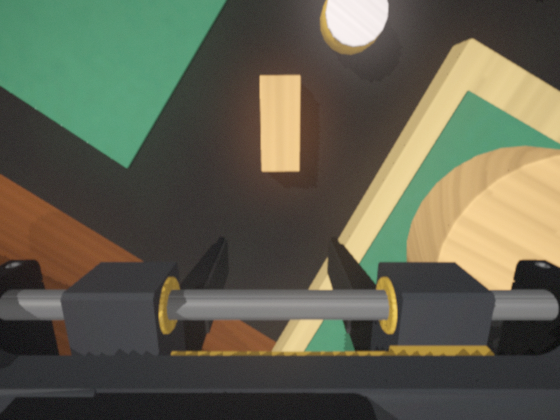

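The blank is at (280,123), square to the jaws. I'll check what stands under the gripper body's footprint before going down.

Run:
```python
from h import *
for n in ['w17','t7']:
    z=np.load('/tmp/%s.npz'%n); T=dict(T=z['T'],fx=z['k'][0],fy=z['k'][1],cx=z['k'][2],cy=z['k'][3]); W=cloud(z['d'],T)
    a=np.radians(35.7); q=W[...,:2]-[487,-346]; tx=q@[np.cos(a),np.sin(a)]; ty=q@[np.sin(a),-np.cos(a)]
    for lo,hi in [(20,35),(35,50),(50,70),(70,95),(95,110)]:
      for sg in (1,-1):
        m=(abs(tx)<45)&(sg*ty>lo)&(sg*ty<hi)&(W[...,2]<200)
        if n=='w17': m[250:]=False
        print(n,sg*lo,sg*hi,m.sum(),np.nanmax(W[...,2][m]) if m.any() else '')
```

```text
w17 20 35 1606 3.627122608283912
w17 -20 -35 1599 2.9716268044385856
w17 35 50 1603 2.9738038724094054
w17 -35 -50 1602 2.848431965905604
w17 50 70 2143 2.8543253209901422
w17 -50 -70 2127 2.7804544719841147
w17 70 95 2710 29.14394125607248
w17 -70 -95 2666 4.556916996191774
w17 95 110 2094 32.32563417649891
w17 -95 -110 1623 5.422549167449745
t7 20 35 149 4.83950776716631
t7 -20 -35 252 5.804529482173393
t7 35 50 239 4.63730110197605
t7 -35 -50 248 7.723106625283435
t7 50 70 324 5.126702206109826
t7 -50 -70 336 5.462863629529352
t7 70 95 397 29.017344978467236
t7 -70 -95 416 6.140016243568994
t7 95 110 333 32.926435254097555
t7 -95 -110 252 6.570613248324321
```

```bash
python3 -m inch '{"hand":[0.6,0.6,0.6,0.6,0.6,0.6,0.6,0.6,0.6,0.6,0.6,0.6,0.6,0.1,0.1,0.1,0.1,0.1,0.1],"delta_pos":[[2.4,0.08,0],[2.4,0.08,0],[2.23,0.08,0],[0,0,2],[0,0,2],[0,0,2],[0,0,2],[0,0,2],[0,0,1.5],[0,0,1],[0,0,0.6],[0,0,0],[0,0,0],[0,0,0],[0,0,0],[0,0,0],[0,0,0],[0,0,0],[0,0,0]],"turn":[0,0,0,0,0,0,0,0,0,0,0,0,0,0,0,0,0,0,0]}'
python3 -m inch '{"hand":[0.1,0.1,0.1,0.1,0.1,0.1,0.1,0.1,0.1,0.1],"delta_pos":[[0,0,-0.5],[0,0,-2],[0,0,-3],[0,0,-3],[0,0,-3],[0,0,-2],[0,0,0],[0,0,0],[0,0,0],[0,0,0]],"turn":[0,0,0,0,0,0,0,0,0,0]}'
python3 - <<'E'
from h import *
go(583,150,235,96.2)
E
```

```text
t: 61.95
eef_pos: [487.5, -347.0, 89.3]
tcp_rot: [3.141, -0.0, 0.621]
ft_force: [-2.0, 0.7, 4.2]
opening: 0.355
t: 62.95
eef_pos: [487.2, -346.7, 222.7]
tcp_rot: [-3.14, 0.0, 0.621]
ft_force: [0.2, 0.3, -0.3]
opening: 0.356
j6 end 0.14
t 63.0 pos [ 487.2 -346.7  222.7] yaw 35.6 turn -1.058 shift cm [48.35 14.89 -1.23] F [ 0.2  0.3 -0.3] open 0.356
```

```bash
python3 -m inch '{"hand":[0.1,0.1,0.1,0.1,0.1,0.1,0.1,0.1,0.1],"delta_pos":[[0,0,-1.2],[0,0,-1],[0,0,0],[0,0,0],[0,0,0],[0,0,0],[0,0,0],[0,0,0],[0,0,0]],"turn":[-0.1323,-0.1323,-0.1323,-0.1323,-0.1323,-0.1323,-0.1323,-0.1323,0]}'
python3 -m inch '{"hand":[0.1,0.1,0.1,0.1,0.1,0.1,0.1,0.1,0.1,0.1,0.1,0.1,0.1,0.1,0.1,0.1,0.1,0.1,0.1],"delta_pos":[[2.844,0.876,0],[2.844,0.876,0],[2.844,0.876,0],[2.844,0.876,0],[2.844,0.876,0],[2.844,0.876,0],[2.844,0.876,0],[2.844,0.876,0],[2.844,0.876,0],[2.844,0.876,0],[2.844,0.876,0],[2.844,0.876,0],[2.844,0.876,0],[2.844,0.876,0],[2.844,0.876,0],[2.844,0.876,0],[2.844,0.876,0],[0,0,0],[0,0,0]],"turn":[0,0,0,0,0,0,0,0,0,0,0,0,0,0,0,0,0,0,0]}'
cat >> h.py <<'E'
TH=np.arcsin(38/150)
def plateframe(W,hinge,ang=6.25):
    a=np.radians(ang); ex=np.array([np.cos(a),np.sin(a)]); ey=np.array([-np.sin(a),np.cos(a)])
    q=W[...,:2]-hinge; X=q@ex; Y=q@ey; Zr=W[...,2]-52
    s=-Y*np.cos(TH)+Zr*np.sin(TH); h=Y*np.sin(TH)+Zr*np.cos(TH)
    return X,s,h
H0=np.array([569.5,274.2])
E
python3 - <<'E'
from h import *
im,d,T=snap('wrist','w18');W=cloud(d,T)
X,s,h=plateframe(W,H0)
m=(abs(X)<40)&(s>-10)&(s<200)&(h>10)&(h<60)
for a in np.arange(0,60,2):
    k=m&(abs(s-a)<1); print(a,k.sum(),np.round(np.percentile(h[k],[10,50,90]),1) if k.sum() else '',end=' | ')
k=(h>21)&(h<27)&(s>30)&(s<100)&(abs(X)<70); print('\nX range',np.percentile(X[k],[0.5,99.5]))
go(575.2,222,215,96.2)
E
```

```text
t: 63.85
eef_pos: [487.3, -346.9, 245.1]
tcp_rot: [-3.141, -0.001, 1.681]
ft_force: [0.2, -0.7, -1.0]
opening: 0.356
t: 65.75
eef_pos: [582.9, 150.1, 245.4]
tcp_rot: [-3.14, 0.0, 1.678]
ft_force: [0.1, -0.3, -1.3]
opening: 0.351
0 0  | 2 0  | 4 0  | 6 0  | 8 38 [32.4 33.1 33.3] | 10 313 [32.9 33.7 34.5] | 12 312 [33.  33.7 34.6] | 14 319 [33.  33.8 34.7] | 16 322 [32.9 33.8 34.6] | 18 309 [33.  33.8 34.6] | 20 332 [32.9 33.9 34.7] | 22 913 [24.3 30.2 34. ] | 24 313 [23.1 23.9 25.1] | 26 289 [22.9 23.9 24.7] | 28 295 [23.  23.8 24.6] | 30 295 [23.  23.7 24.6] | 32 298 [22.9 23.7 24.7] | 34 286 [22.9 23.9 24.6] | 36 295 [22.9 23.8 24.6] | 38 282 [22.9 23.8 24.7] | 40 293 [22.8 23.9 24.6] | 42 295 [23.1 23.8 24.6] | 44 301 [22.9 23.7 24.5] | 46 273 [22.9 23.8 24.7] | 48 302 [22.9 23.8 24.6] | 50 301 [22.8 23.8 24.6] | 52 277 [23.  23.8 24.8] | 54 292 [22.8 23.9 24.7] | 56 307 [23.  23.7 24.5] | 58 288 [22.9 23.7 24.8] | 
X range [-45.03864182  44.35554554]
j6 end 0.26
t 65.8 pos [582.9 149.4 245.5] yaw 96.1 turn -0.002 shift cm [7.3  0.01 3.05] F [-0.2 -0.3 -0.3] open 0.358
```

View pics/w18.png

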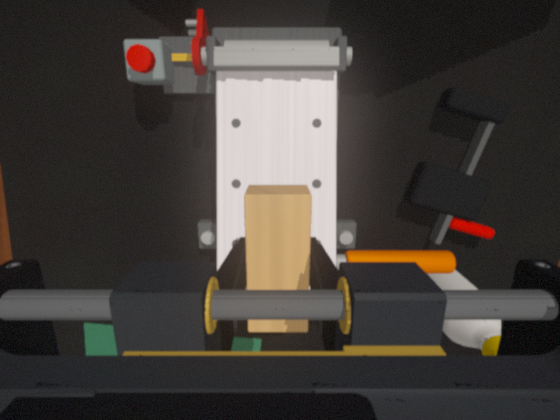

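The model frame fits: stop face at s = 22 mm, plate face at h = 24 mm, sides at ±45 mm. The blank (278,255) is in line with the slope. I'll lower it to near contact.

```bash
python3 -m inch '{"hand":[0.1,0.1,0.1,0.1,0.1,0.1,0.1,0.1,0.1,0.1,0.1,0.1],"delta_pos":[[1.8,0,0],[1.8,0,0],[1.8,0,0],[1.82,0,0],[0,0,0],[0,0,1.5],[0,0,1.5],[0,0,1],[0,0,0.7],[0,0,0.4],[0,0,0],[0,0,0]],"turn":[0,0,0,0,0,0,0,0,0,0,0,0]}'
python3 - <<'E'
from h import *
im,d,T=snap('wrist','w19');W=cloud(d,T)
go(575.3,221.5,190,96.2)
E
```

```text
t: 67.0
eef_pos: [575.5, 221.6, 195.4]
tcp_rot: [3.141, -0.0, 1.679]
ft_force: [-0.5, -0.1, -1.7]
opening: 0.355
j6 end 0.26
t 67.0 pos [575.6 221.6 195.5] yaw 96.2 turn 0.0 shift cm [-0.01 -0.03  0.55] F [-0.4 -0.3 -0.5] open 0.353
```

View pics/w19.png

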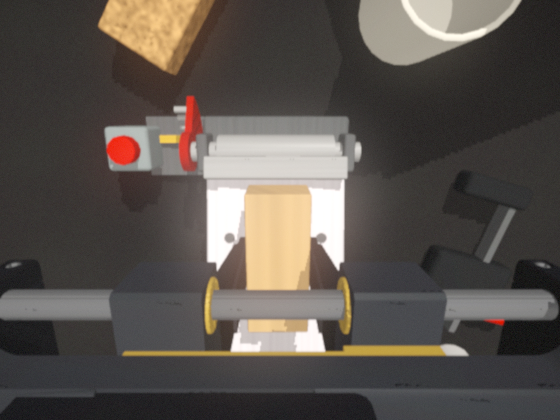

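The blank's lower end (278,190) is just short of the stop (row 178). I'll press down in small steps.

```bash
python3 -m inch '{"hand":[0.1,0.1,0.1],"delta_pos":[[0,0,0.3],[0,0,0.2],[0,0,0]],"turn":[0,0,0]}'
python3 -m inch '{"hand":[0.1,0.1,0.1],"delta_pos":[[0,0,0.2],[0,0,0],[0,0,0]],"turn":[0,0,0]}'
python3 -m inch '{"hand":[0.1,0.1,0.1],"delta_pos":[[0,0,0.2],[0,0,0],[0,0,0]],"turn":[0,0,0]}'
```

```text
t: 67.35
eef_pos: [575.4, 221.6, 190.1]
tcp_rot: [3.141, -0.0, 1.679]
ft_force: [-0.6, 0.2, 1.9]
opening: 0.354
t: 67.65
eef_pos: [575.5, 221.9, 188.7]
tcp_rot: [3.141, -0.001, 1.679]
ft_force: [-1.9, 1.7, 6.8]
opening: 0.357
t: 67.95
eef_pos: [575.4, 222.2, 186.9]
tcp_rot: [3.14, -0.001, 1.679]
ft_force: [-2.9, 4.6, 8.1]
opening: 0.353
```

```bash
python3 -m inch '{"hand":[0.1,0.1,0.1,0.1],"delta_pos":[[0,0,0.2],[0,0,0.1],[0,0,0],[0,0,0]],"turn":[0,0,0,0]}'
python3 -m inch '{"hand":[0.1,0.1,0.1],"delta_pos":[[0,0,0.15],[0,0,0],[0,0,0]],"turn":[0,0,0]}'
python3 - <<'E'
from h import *
im,d,T=snap('wrist','w20');W=cloud(d,T)
X,s,h=plateframe(W,H0)
m=(abs(X)<14)&(s>20)&(s<110)&(h>35)&(h<75)&(np.arange(420)[:,None]<270)
k=np.polyfit(s[m],h[m],1); print('top h vs s',k, s[m].min(),h[m].mean())
E
```

```text
t: 68.35
eef_pos: [575.4, 222.5, 184.0]
tcp_rot: [3.14, -0.001, 1.679]
ft_force: [-3.2, 6.4, 8.9]
opening: 0.36
t: 68.65
eef_pos: [575.4, 222.5, 182.6]
tcp_rot: [3.14, -0.001, 1.679]
ft_force: [-2.6, 6.5, 9.3]
opening: 0.356
top h vs s [-0.06617199 58.4896184 ] 20.67587642914824 55.42538011606113
```

View pics/w20.png

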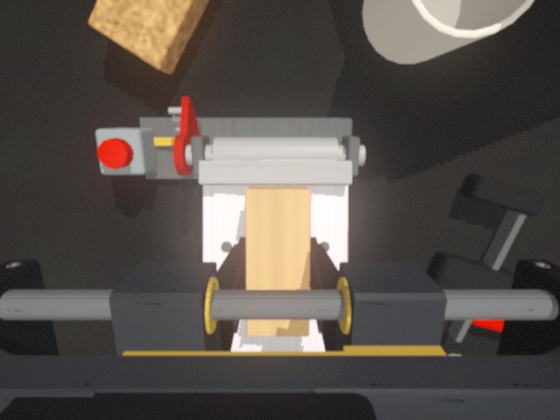

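```bash
python3 -m inch '{"hand":[0.1,0.1,0.1],"delta_pos":[[0,0,0.15],[0,0,0],[0,0,0]],"turn":[0,0,0]}'
python3 - <<'E'
from h import *
im,d,T=snap('wrist','w21');W=cloud(d,T)
X,s,h=plateframe(W,H0)
m=(abs(X)<14)&(s>24)&(s<110)&(h>38)&(h<75)&(np.arange(420)[:,None]<270)
k=np.polyfit(s[m],h[m],1); print('top h vs s',k, s[m].min(),h[m].mean())
E
```

```text
t: 69.0
eef_pos: [575.4, 222.5, 181.0]
tcp_rot: [3.14, -0.001, 1.679]
ft_force: [-3.2, 6.5, 8.5]
opening: 0.356
top h vs s [-5.50313505e-02  5.63711844e+01] 24.088540638250226 53.841394697071166
```

```bash
python3 -m inch '{"hand":[0.1,0.1,0.1],"delta_pos":[[0,0,0.15],[0,0,0],[0,0,0]],"turn":[0,0,0]}'
python3 -m inch '{"hand":[0.1,0.1,0.1],"delta_pos":[[0,0,0.1],[0,0,0],[0,0,0]],"turn":[0,0,0]}'
```

```text
t: 69.35
eef_pos: [575.4, 222.5, 179.5]
tcp_rot: [3.14, -0.001, 1.679]
ft_force: [-3.1, 6.3, 8.8]
opening: 0.356
t: 69.65
eef_pos: [575.4, 222.5, 178.5]
tcp_rot: [3.14, -0.001, 1.679]
ft_force: [-3.5, 6.2, 8.2]
opening: 0.353
```

```bash
python3 -m inch '{"hand":[0.38,0.42,0.5,0.5,0.5,0.5,0.5],"delta_pos":[[0,0,0],[0,0,0],[0,0,0],[0,0,0],[0,0,0],[0,0,0],[0,0,0]],"turn":[0,0,0,0,0,0,0]}'
python3 - <<'E'
from h import *
im,d,T=snap('wrist','w22');W=cloud(d,T)
X,s,h=plateframe(W,H0)
m=(abs(X)<14)&(s>24)&(s<110)&(h>38)&(h<75)&(np.arange(420)[:,None]<270)
k=np.polyfit(s[m],h[m],1); print('top h vs s',k, s[m].min(),h[m].mean())
E
```

```text
t: 70.35
eef_pos: [575.4, 221.6, 177.5]
tcp_rot: [3.142, -0.0, 1.679]
ft_force: [0.0, -0.0, -0.4]
opening: 0.5
top h vs s [-4.41850416e-04  4.98113255e+01] 24.261976651867826 49.79106032054897
```

View pics/w22.png

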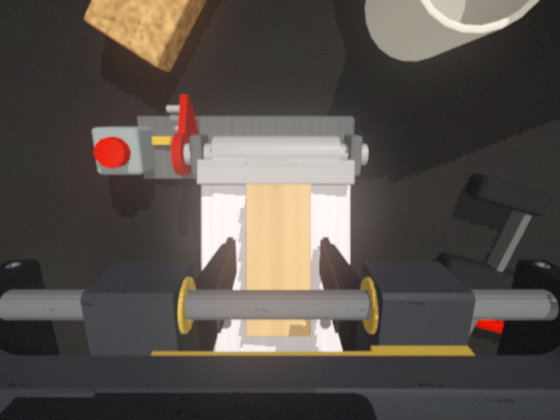

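The blank now lies flat (top 49.8 mm, against 24+26) with its end close to the stop. I'll retreat and inspect everything.

```bash
python3 -m inch '{"hand":[0.5,0.55,0.55,0.55,0.55,0.55,0.55,0.55,0.55,0.55,0.55,0.55,0.55,0.55],"delta_pos":[[0,0,0],[0,0,-0.5],[0,0,-1.5],[0,0,-3],[0,0,-3],[0,0,-2],[-2.5,0,0],[-2.5,0,0],[-2.5,0,0],[-2.5,0,0],[-2,0,0],[0,0,0],[0,0,0],[0,0,0]],"turn":[0,0,0,0,0,0,0,0,0,0,0,0,0,0]}'
python3 - <<'E'
from h import *
im,d,T=snap('wrist','w23');W=cloud(d,T)
X,s,h=plateframe(W,H0)
m=(abs(X)<40)&(s>15)&(s<140)&(h>46)&(h<54)
P=np.stack([X[m],s[m]],-1).astype(np.float32); print(m.sum(),cv2.minAreaRect(P),P.min(0),P.max(0),np.median(h[m]))
k=np.polyfit(s[m],h[m],1); print(k)
m2=(abs(X)<40)&(s>5)&(s<21)&(h>31)&(h<37); print('stop s max',np.percentile(s[(abs(X)<40)&(s<26)&(h>32)&(h<36)],99), np.median(h[m2]))
m3=(abs(X)>25)&(abs(X)<40)&(s>40)&(s<120)&(h>18)&(h<30); print('plate h',np.median(h[m3]), np.polyfit(s[m3],h[m3],1))
im,d,T=snap('scene','s9')
im,d,T=snap('top','t9')
E
```

```text
t: 71.8
eef_pos: [588.2, 103.1, 277.7]
tcp_rot: [3.141, -0.0, 1.68]
ft_force: [0.9, 0.2, 0.2]
opening: 0.551
5016 ((1.2289485931396484, 65.33995056152344), (76.38973236083984, 33.70500183105469), 89.85516357421875) [-15.528927  27.10632 ] [ 18.174139 103.51066 ] 49.751204641429
[-2.20554408e-03  4.98784047e+01]
stop s max 23.289901762718976 33.624388508558894
plate h 23.796267649732236 [2.05129337e-04 2.37745973e+01]
```

View pics/w23.png

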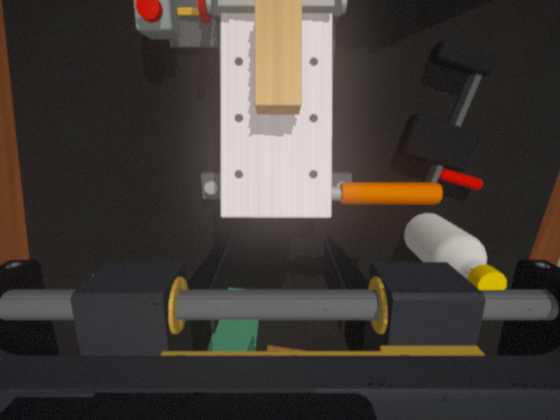

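View pics/s9.png

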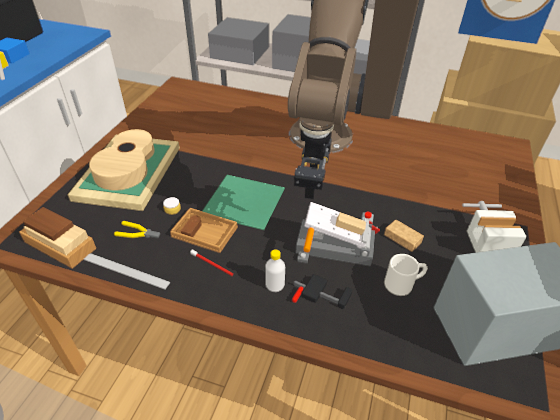

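Run:
```python
from h import *
im=cv2.imread('pics/s9.png'); cv2.imwrite('pics/s9c.png',cv2.resize(im[195:275,280:400],None,fx=6,fy=6,interpolation=cv2.INTER_CUBIC))
z=np.load('/tmp/t9.npz'); T=dict(T=z['T'],fx=z['k'][0],fy=z['k'][1],cx=z['k'][2],cy=z['k'][3]); W=cloud(z['d'],T); hsv=cv2.cvtColor(z['im'],cv2.COLOR_BGR2HSV)
m=(abs(W[...,0]-651)<45)&(abs(W[...,1]+204)<70)&(W[...,2]>24)&(W[...,2]<40); print('heel',m.sum(),cv2.minAreaRect(W[m][:,:2].astype(np.float32)),np.median(W[m][:,2]))
m=((hsv[...,0]<6)|(hsv[...,0]>174))&(hsv[...,1]>150)&(np.hypot(W[...,0]-455,W[...,1]-261)<12)&(W[...,2]>38); print('btn z',m.sum(),np.median(W[m][:,2]) if m.any() else '')
print(env.state()['t'])
```

```text
heel 465 ((658.4561767578125, -238.8533935546875), (35.18325424194336, 76.11671447753906), 85.91331481933594) 32.418111964978834
btn z 0 
71.95
```

View pics/s9c.png

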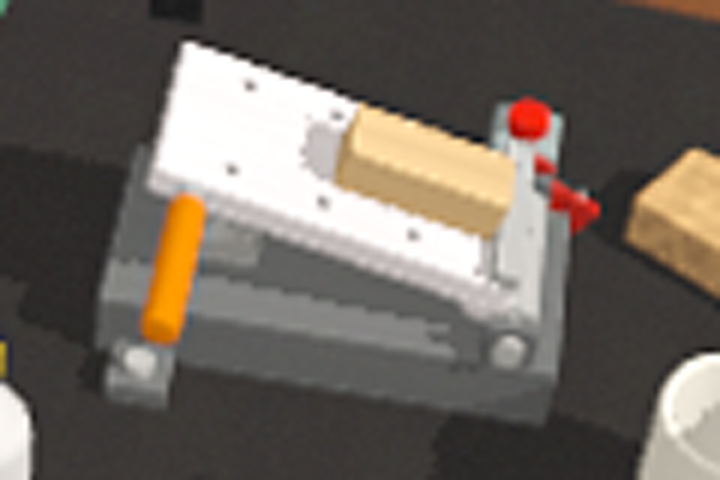

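View pics/t9.png

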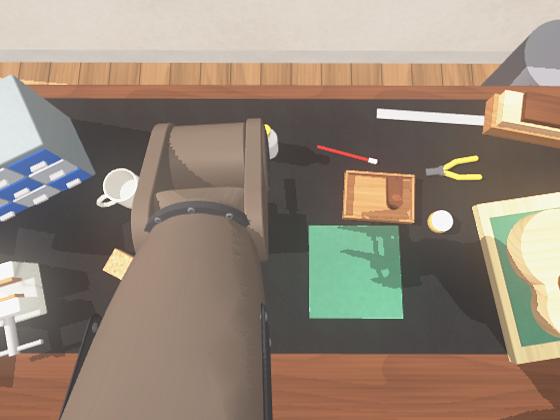

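Run:
```python
from h import *
z=np.load('/tmp/s9.npz'); T=dict(T=z['T'],fx=z['k'][0],fy=z['k'][1],cx=z['k'][2],cy=z['k'][3]); W=cloud(z['d'],T)
a=np.radians(6.25); q=W[...,:2]-H0; X=q@[np.cos(a),np.sin(a)]; Y=q@[-np.sin(a),np.cos(a)]; Z=W[...,2]
for lo,hi in [(42,54),(57,66),(69,77)]:
    m=(abs(X)<30)&(abs(Y+142)<35)&(Z>lo)&(Z<hi); print(lo,m.sum(),np.round(np.percentile(X[m],[5,50,95]),1) if m.any() else '',np.round(np.percentile(Y[m],[5,50,95])+142,1) if m.any() else '')
im,d,T=snap('wrist','w24'); W=cloud(d,T); hsv=cv2.cvtColor(im,cv2.COLOR_BGR2HSV)
m=((hsv[...,0]<6)|(hsv[...,0]>174))&(hsv[...,1]>150)&(np.hypot(W[...,0]-455,W[...,1]-261)<14); print('btn z',np.median(W[m][:,2]))
print(env.state()['ft_force'])
```

```text
42 59 [-1.  15.  28.5] [-32.6   8.5  32.3]
57 7 [12.9 14.9 16.7] [ 7.7 13.3 16.3]
69 0  
btn z 46.622741967856314
[-0.32294971  0.25917131  0.53386534]
```

Run:
```python
from h import *
ticket.job_done(); print(env.state()['t'])
```

```text
the job is handed in; nothing more can be done
the job is handed in; nothing more can be done
```

The sine plate is changed over and the job was handed in at about 72 s. It reports no verdict, so what follows rests on my own checks:

- **Finished heel:** I laid it in the tray first. It was later knocked about 35 mm along the tray but stayed well inside the limits.
- **Lift:** The plate held itself in the last notch; I measured 1.216 rad.
- **Gauge blocks:** Only three were laid out: the 16, 12 and 10 mm ones. Their top faces measured within about 2.5 mm of the pad centre before the plate came down.
- **Letting down:** I held the button at its stop for about 4 s. The plate then read 0.255 rad against the 0.256 expected for a 38 mm stack.
- **Blank:** It lies flat, its top 49.8 mm above the hinge line where 50 mm is expected, and parallel to the slope. It is about 1 mm off centre, with its end about 1–2 mm from the stop.
- **At hand-in:** The button was up at 46.6 mm, the robot was clear, and nothing else on the bench looked moved.

Two checks were weaker. With the plate down, only part of the stack's side was visible. The few points I could read fit a centred stack, but the top block did not show. The wrist picture also cut off the blank's lower end, so I worked out its gap to the stop from the upper end and its 80 mm length.

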